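# Hang the chocolate spatulas in the rinse rack

## Robot

A 6-joint arm with a two-finger parallel gripper is mounted at the origin on the work surface. World frame = base frame: x ahead of the robot, y to its left, z up, the work surface at z = 0. Lengths are in mm, angles in degrees, forces in N, time in s.
With the tool pointing down it reaches from about 350 to 950 mm from the base axis. Payload 17.4 kg.
Tool frame: the origin (TCP) lies at the very end of the fingers, on their centre line; the grasp point (between the pads) lies 19 mm behind it (arm.grasp_offset is the z of the grasp point in the tool frame, in mm); z points along the fingers, y is the direction in which the jaws open and shut (so a half turn about z gives the same grasp; the last joint's range is limited). The gripper opens to 93 mm and grips with 3 to 60 N. Pads are 15 mm wide; open, the fingers measure 128 mm over their backs; the gripper's body (75 mm by 188 mm) begins 65 mm behind the grasp point.
Start: joints at [-65.936, 6.646, 82.598, -0, 90.757, -2.166], TCP at [298.326, -605.503, 218.646] pointing down, gripper open.
Joint ranges: [-162.19, 162.19], [-47.58, 125.68], [4.15, 143.07], [-65.23, 245.23], [0.69, 171.88], [-170.13, 170.13]. Speed limits (degrees/s): [108.29, 108.29, 127.2, 180, 180, 180].

## Interface

Orientations are given as [roll, pitch, yaw] about the fixed x, y, z axes, in that order (R = Rz(yaw) Ry(pitch) Rx(roll)).
In Python, from plant import readout, get_image, camera_info, ticket, arm gives the robot as it stands.
- The arm moves only by the tool play_rows, never from a script. Its argument "commands" is a list of rows, each an object of numbers: "gripper": the opening, from -1 (shut) to 1 (fully open), so that 0 is half open; "dx", "dy", "dz": the shift along the world's x, y, z in mm; "turn": the turn about the world's z in degrees. In form: [{"gripper": .., "dx": .., "dy": .., "dz": .., "turn": ..}, ...]. A call has exactly 5 rows; each row shifts and turns the commanded pose from where the row before left it; what a row does not reach is not made up. A row lasts 1/10 s, in which the tool goes at most 50 mm and 8.59 degrees, less where a joint would pass 70% of its speed; a pose out of reach is approached as far as the arm can. A call with a gripper value outside its range is refused whole. The fingers move at their own pace and stop on an object; "newtons" is the grip in N (left out, the last holds). Time passes only in rows, so rows that do not move let the fingers close, or fill a call up. It gives the time, the measured TCP pose, the force and the opening at its end, in the units of the state.
- readout.read_state(): the state, without advancing time (a new reading comes with each control period).
- get_image(name): name is "scene" or "top" or "wrist"; returns the picture (480x640x3 uint8, red, green, blue); there is no depth.
- camera_info(name): a dict with "fx", "fy", "cx", "cy" (pixels), "R" (3x3) and "t" (3): a world point X has camera coordinates R X + t. Camera axes: x right, y down, z forward; pixel columns grow to the right and rows downward; lengths in mm; the calibration is good to about 2 mm. A picture is of the moment at which its call begins: read the wrist's pose just before it. camera_info takes no time and is no camera call; for the wrist camera it gives the pose at the moment of the call.
- ticket.finish_job(): hands the job in, once; it reports no verdict.
The state is a dict: "t": time; "joints": joint angles; "qd": joint speeds; "joint_efforts": joint torques, N m; "tcp_pos": TCP position; "orientation": TCP orientation; "force": force on the tool from outside, world axes, zero at the start; "ft_torque": the same for the moment, N m; "finger_gap": opening from 0.0 (shut) to 1.0 (fully open).
Only numpy, scipy, OpenCV 4.12 (cv2) and the standard library are available. Lean on these libraries where they do the work, as an engineer would, in place of code of your own. Each camera call takes 0.05 s, during which the arm holds its last target. There are 200 camera calls.

## Task

The rinse valve was left running: shut it fully first, then hang every dirty spatula on the table in the ladder rack, straight down through an opening with its T-bar resting across both rails. When all of them hang still, open the rinse valve halfway, to the yellow 45-degree mark, and leave the mould, the bowl and the jar where they are.

Things in the scene. Friction and masses are not known exactly. Their poses are not given: they have to be found in the camera images.
- station: Fixed steel rinse station. Origin on the table; own y runs along its rack, z up. Over a tray (190 x 330 mm, walls 22 mm, centred at y = +30 mm) stand two level rails along own y, 5 mm wide, inner faces at x = -20 and +20 mm, tops 165 mm up. The valve column stands at (0, -200) mm; a copper spray pipe, 50 mm up, runs along x = +80 mm.
- rail_mid (a point): Middle of the rack, level with the rails' tops: (0, 30, 165) mm in the station's frame. Rungs, flush with the rails, leave four openings 64 mm along y and 40 mm wide, centred at station y = -75, -5, 65, 135 mm. A spatula let tip-down into one hangs with its T-bar across both rails (T-bar axis 175 mm up, tip 40 mm up); fingers at the T-bar's ends pass outside the rails.
- valve (a joint): Rinse valve, quarter-turn lever on an upright axis, rad: 0 = shut, lever along the station's +x (red mark); grows clockwise seen from above to 1.57 = fully open, lever along the station's -y (black mark); half open = 0.785 (yellow mark). Stays where it is left; turning takes about 0.15 N m. Starts well open.
- valve_grip (a point): Middle of the lever's blue sleeve, 80 mm from the valve's axis, 105 mm up. The lever is 16 mm wide and 20 mm tall and ends 106 mm from the axis; it is pinched across its width from above.
- valve_axis (a point): The valve's upright axis at lever height: (0, -200, 105) mm in the station's frame.
- spatula1: T-grip chocolate spatula, 0.32 kg: round wooden T-bar (20 mm diameter, 64 mm long over a 9 mm steel button on each end) across a 12 mm steel shaft (24 mm wide for its first 31 mm); red head 28 mm wide, 10 mm thick, with a 20 mm thick lip. Origin: middle of the T-bar; own +x runs along the shaft to the tip, 135 mm away; own y is the T-bar's axis. Lies flat, T-bar axis 10 mm up, any yaw. Of four, 3 or 4 are present.
- spatula1_tip (a point): Middle of the head's end, 135 mm from the T-bar's axis. The spatula balances about 63 mm from that axis. Pinched by the T-bar's two end buttons it keeps its angle in a firm grip (50 N or more); as the grip is eased in steps to a slack 5 N it swings about the T-bar until it hangs tip-down, without dropping.
- spatula2: T-grip chocolate spatula, 0.32 kg: round wooden T-bar (20 mm diameter, 64 mm long over a 9 mm steel button on each end) across a 12 mm steel shaft (24 mm wide for its first 31 mm); red head 28 mm wide, 10 mm thick, with a 20 mm thick lip. Origin: middle of the T-bar; own +x runs along the shaft to the tip, 135 mm away; own y is the T-bar's axis. Lies flat, T-bar axis 10 mm up, any yaw. Of four, 3 or 4 are present.
- spatula2_tip (a point): Middle of the head's end, 135 mm from the T-bar's axis. The spatula balances about 63 mm from that axis. Pinched by the T-bar's two end buttons it keeps its angle in a firm grip (50 N or more); as the grip is eased in steps to a slack 5 N it swings about the T-bar until it hangs tip-down, without dropping.
- spatula3: T-grip chocolate spatula, 0.32 kg: round wooden T-bar (20 mm diameter, 64 mm long over a 9 mm steel button on each end) across a 12 mm steel shaft (24 mm wide for its first 31 mm); red head 28 mm wide, 10 mm thick, with a 20 mm thick lip. Origin: middle of the T-bar; own +x runs along the shaft to the tip, 135 mm away; own y is the T-bar's axis. Lies flat, T-bar axis 10 mm up, any yaw. Of four, 3 or 4 are present.
- spatula3_tip (a point): Middle of the head's end, 135 mm from the T-bar's axis. The spatula balances about 63 mm from that axis. Pinched by the T-bar's two end buttons it keeps its angle in a firm grip (50 N or more); as the grip is eased in steps to a slack 5 N it swings about the T-bar until it hangs tip-down, without dropping.
- spatula4: T-grip chocolate spatula, 0.32 kg: round wooden T-bar (20 mm diameter, 64 mm long over a 9 mm steel button on each end) across a 12 mm steel shaft (24 mm wide for its first 31 mm); red head 28 mm wide, 10 mm thick, with a 20 mm thick lip. Origin: middle of the T-bar; own +x runs along the shaft to the tip, 135 mm away; own y is the T-bar's axis. Lies flat, T-bar axis 10 mm up, any yaw. Of four, 3 or 4 are present.
- spatula4_tip (a point): Middle of the head's end, 135 mm from the T-bar's axis. The spatula balances about 63 mm from that axis. Pinched by the T-bar's two end buttons it keeps its angle in a firm grip (50 N or more); as the grip is eased in steps to a slack 5 N it swings about the T-bar until it hangs tip-down, without dropping.
- mould: Bystander: grey chocolate mould 135 x 200 x 24 mm, origin under its centre.
- bowl: Bystander: steel bowl, 120 mm wide, 55 mm high, origin under its centre.
- nut_jar: Bystander: amber jar, 70 mm wide, 100 mm high, origin under its centre.

How it is judged (in metres and radians):
On the way, in this order (a step that is already met when the one before it is completed fails the run):
1. the rinse valve is shut (within 0.12 rad) (value of joint valve below 0.12 rad), for 0.2 s.
2. every spatula present hangs released and still in the rack, with the valve still shut (within 0.2 rad) (x of spatula1 in the frame of station between -0.02 and 0.02 m and y of spatula1 in the frame of station between -0.115 and 0.175 m and z of spatula1 in the frame of station between 0.168 and 0.184 m and z of each of spatula1_tip, spatula2_tip, spatula3_tip, spatula4_tip in the frame of station below 0.07 m and linear speed of each of spatula1, spatula2, spatula3, spatula4 below 0.05 m/s and contact force between the fingers and spatula1 below 0.3 N and x of spatula2 in the frame of station between -0.02 and 0.02 m and y of spatula2 in the frame of station between -0.115 and 0.175 m and z of spatula2 in the frame of station between 0.168 and 0.184 m and contact force between the fingers and spatula2 below 0.3 N and x of spatula3 in the frame of station between -0.02 and 0.02 m and y of spatula3 in the frame of station between -0.115 and 0.175 m and z of spatula3 in the frame of station between 0.168 and 0.184 m and contact force between the fingers and spatula3 below 0.3 N and x of spatula4 in the frame of station between -0.02 and 0.02 m and y of spatula4 in the frame of station between -0.115 and 0.175 m and z of spatula4 in the frame of station between 0.168 and 0.184 m and contact force between the fingers and spatula4 below 0.3 N and value of joint valve below 0.2 rad), for 0.3 s.
3. the rinse valve is half open (0.785 +- 0.12 rad) (value of joint valve between 0.665 and 0.905 rad), for 0.2 s.
At the end, for the whole second after the job is handed in: Every spatula present hangs tip-down and still in the rack, its T-bar lying across both rails (middle within 20 mm of the rack's midline, T-bar axis 168 to 184 mm and tip under 70 mm above the station's foot), and the valve rests half open at 0.785 +- 0.12 rad (all of step 3 and x of spatula1 in the frame of station between -0.02 and 0.02 m and y of spatula1 in the frame of station between -0.115 and 0.175 m and z of spatula1 in the frame of station between 0.168 and 0.184 m and z of each of spatula1_tip, spatula2_tip, spatula3_tip, spatula4_tip in the frame of station below 0.07 m and linear speed of each of spatula1, spatula2, spatula3, spatula4 below 0.05 m/s and contact force between the fingers and spatula1 below 0.3 N and x of spatula2 in the frame of station between -0.02 and 0.02 m and y of spatula2 in the frame of station between -0.115 and 0.175 m and z of spatula2 in the frame of station between 0.168 and 0.184 m and contact force between the fingers and spatula2 below 0.3 N and x of spatula3 in the frame of station between -0.02 and 0.02 m and y of spatula3 in the frame of station between -0.115 and 0.175 m and z of spatula3 in the frame of station between 0.168 and 0.184 m and contact force between the fingers and spatula3 below 0.3 N and x of spatula4 in the frame of station between -0.02 and 0.02 m and y of spatula4 in the frame of station between -0.115 and 0.175 m and z of spatula4 in the frame of station between 0.168 and 0.184 m and contact force between the fingers and spatula4 below 0.3 N and velocity of joint valve between -0.05 and 0.05 rad/s); the robot touches nothing.
It fails at once if the mould, bowl or jar is moved more than 30 mm (distance of any of mould, bowl, nut_jar from where it was at the start of the episode above 0.03 m).
Of spatula1, spatula2, spatula3, spatula4 only 3 to 4 are there at a start; the rules pass over those that are not, and their reading is None.
At some moment in a run one of spatula1, spatula2, spatula3, spatula4 may be knocked a few centimetres aside while the robot is not near it.
It also fails if it takes over 210 s, if anything falls off the work surface, if the arm or the gripper's body presses on something with over 40 N, if the wrist force passes 120 N, or if a joint passes its speed limit or range.

## Working session

There is one attempt and no reset: what is moved stays moved. The work goes in short steps, Python scripts to look and compute and a tool call to move; the robot and the scene stay as the last step left them, time stands still between calls to the robot, and variables do not carry over. Pictures are saved under pics/ and viewed, about 12 in all and at most 16, crops included, and the job is handed in when it is done.

Besides the shell and the picture viewer there is one more tool, called after ">>>" as name([rows], argument=value, ...), one row to a line, values as JSON. play_rows: Moves the arm, as the interface text tells. Its arguments: {"type":"object","properties":{"commands":{"type":"array","items":{"type":"object","properties":{"gripper":{"type":"number"},"dx":{"type":"number"},"dy":{"type":"number"},"dz":{"type":"number"},"turn":{"type":"number"}}}},"newtons":{"type":"number"}},"required":["commands"]}

```bash
mkdir -p pics; python3 - <<'E'
from plant import readout,get_image,camera_info,arm
import cv2
for n in("top","scene"):
    cv2.imwrite(f"pics/{n}0.png",get_image(n)[:,:,::-1]); c=camera_info(n); print(n,c)
print(readout.read_state(),arm.grasp_offset)
E
```

```text
top {'fx': 503.35196321941777, 'fy': 503.35196321941777, 'cx': 327.89974985610536, 'cy': 236.1122719873585, 'R': array([[ 0.02988327, -0.99955246,  0.00136472],
       [-0.97298919, -0.02940174, -0.22897069],
       [ 0.22890834,  0.00551453, -0.97343236]]), 't': array([ -45.28922071,  596.54599707, 1283.66456192])}
scene {'fx': 467.72462137727945, 'fy': 467.72462137727945, 'cx': 319.1221304697216, 'cy': 240.83283004277024, 'R': array([[-0.84373718,  0.53675571,  0.00094016],
       [ 0.38047534,  0.59931055, -0.70431909],
       [-0.37861074, -0.59390249, -0.7098829 ]]), 't': array([ 473.54709964, -100.98454848, 1510.53597069])}
{'t': 0.1, 'joints': array([-6.59349978e+01,  6.67198820e+00,  8.26302737e+01, -1.99718200e-03,
        9.07564219e+01, -2.16710534e+00]), 'qd': array([-0.08778936,  0.00560831, -0.01357248,  0.02279515,  0.02266066,
       -0.02115497]), 'joint_efforts': array([ 2.56117761e-03, -7.22892094e+01, -6.23865008e+01,  7.80724967e-02,
        2.27930560e-02, -1.24546350e-04]), 'tcp_pos': array([ 298.25391863, -605.340151  ,  217.98962887]), 'orientation': array([-1.79941283e+02, -2.23466145e-04,  2.62320821e+01]), 'force': array([-0.15393252, -0.48554445, -0.69640196]), 'ft_torque': array([ 0.07200266, -0.00262388,  0.01933192]), 'finger_gap': 1.0015601773987013} -18.8
```

View pics/top0.png

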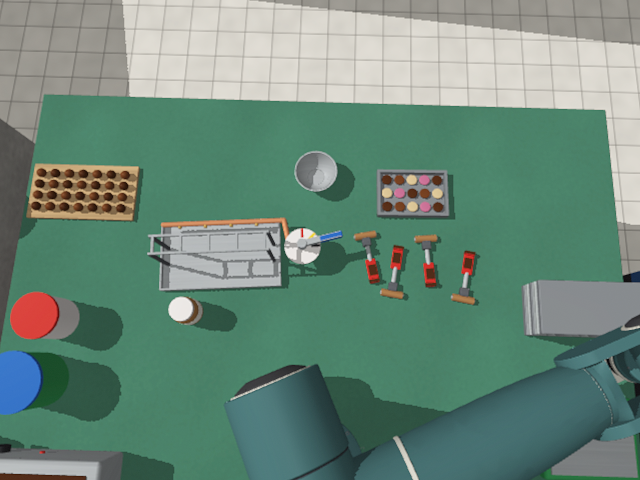

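View pics/scene0.png

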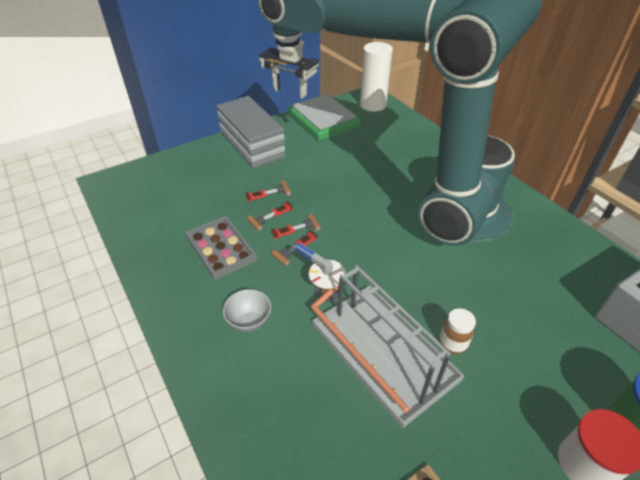

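The top view shows the rack at about (150–285, 220–290), the valve at (302, 244) with its lever pointing right, and four spatulas at about x = 360–480, y = 230–305. The mould, bowl and jar stand clear of these. I'll crop closer.

```bash
python3 - <<'E'
import cv2
i=cv2.imread("pics/top0.png")
a=cv2.resize(i[205:305,145:345],None,fx=4,fy=4,interpolation=cv2.INTER_CUBIC)
b=cv2.resize(i[225:310,345:485],None,fx=5.7,fy=5.7,interpolation=cv2.INTER_CUBIC)
cv2.imwrite("pics/ca.png",a);cv2.imwrite("pics/cb.png",b)
E
```

```text
(no output)
```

View pics/ca.png

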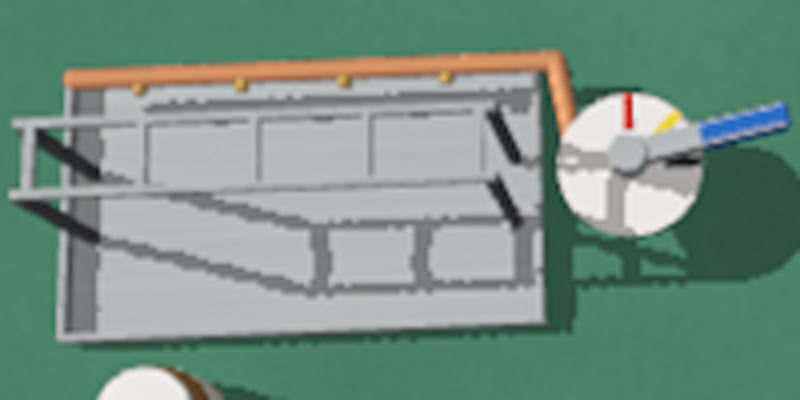

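View pics/cb.png

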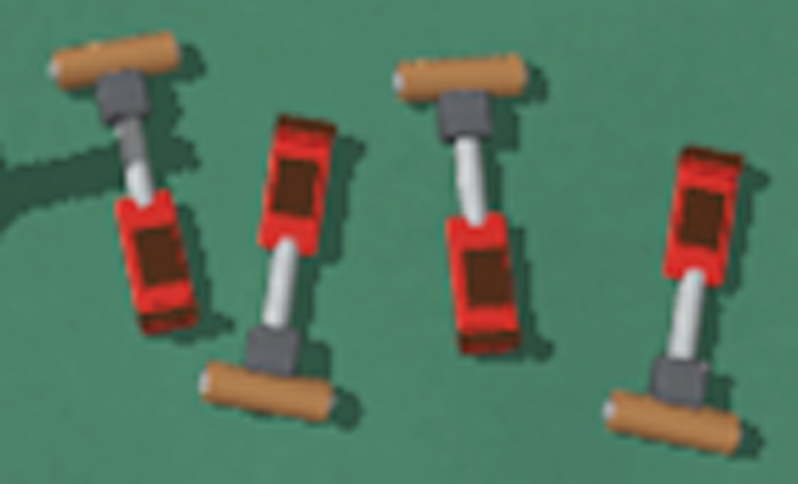

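```bash
cat > h.py <<'E'
import numpy as np
from scipy.optimize import least_squares
from plant import readout,get_image,camera_info
def proj(c,X):
    p=np.atleast_2d(X)@c["R"].T+c["t"]; return np.c_[c["fx"]*p[:,0]/p[:,2]+c["cx"],c["fy"]*p[:,1]/p[:,2]+c["cy"]]
def ray(c,uv,z):
    uv=np.atleast_2d(uv).astype(float); z=np.broadcast_to(z,len(uv))
    d=np.c_[(uv[:,0]-c["cx"])/c["fx"],(uv[:,1]-c["cy"])/c["fy"],np.ones(len(uv))]@c["R"]
    o=-c["R"].T@c["t"]; return o+d*((z-o[2])/d[:,2])[:,None]
def crop(p,s,u0,v0): return (np.array(p,float)+.5)/s-.5+[u0,v0]
def st(p,P):
    P=np.atleast_2d(P).astype(float);a=p[2];R=np.array([[np.cos(a),-np.sin(a)],[np.sin(a),np.cos(a)]])
    return np.c_[P[:,:2]@R.T+p[:2],P[:,2]]
E
python3 - <<'E'
from h import *
c=camera_info("top")
px=crop([(258,117),(258,188),(485,110),(485,181),(28,125),(28,193),(60,339),(546,323)],4,145,205)
P=[(22.5,30,165),(-22.5,30,165),(22.5,-110,165),(-22.5,-110,165),(22.5,170,165),(-22.5,170,165),(-95,195,22),(-95,-135,22)]
r=least_squares(lambda q:(proj(c,st(q,P))-px).ravel(),[600,200,0],x_scale=[100,100,.1],loss="soft_l1")
q=r.x;print("station",q[:2],np.degrees(q[2]));print(np.round(proj(c,st(q,P))-px,2).tolist())
print("rack mid",st(q,[0,30,165]),"valve",st(q,[0,-200,105]))
print("openings",[(y,st(q,[0,y,0])[0,:2].round(1)) for y in(-75,-5,65,135)])
hub,g,e=crop([(630,155),(745,124),(788,113)],4,145,205)
print("hub px pred",proj(c,st(q,[0,-200,115])),hub)
v=ray(c,[hub,e],115);d=v[1]-v[0];print(v,np.linalg.norm(d),"lever world deg",np.degrees(np.arctan2(d[1],d[0])))
S=crop([(117,59),(268,392),(462,78),(674,423)],5.7,345,225);T=crop([(168,327),(305,123),(490,345),(712,155)],5.7,345,225)
A=ray(c,S,10);B=ray(c,T,12)
E1=ray(c,crop([(57,70),(207,383),(400,80),(610,410)],5.7,345,225),10);E2=ray(c,crop([(177,48),(331,403),(523,75),(738,437)],5.7,345,225),10)
for a,b,e,f in zip(A,B,E1,E2):
    d=b-a;k=f-e;print(a[:2].round(1),np.linalg.norm(d).round(1),"yaw",np.degrees(np.arctan2(d[1],d[0])).round(1),"bar",np.degrees(np.arctan2(k[1],k[0])).round(1),np.linalg.norm(k).round(1))
w=camera_info("wrist");s=readout.read_state();print(w, -w["R"].T@w["t"],s["tcp_pos"])
E
```

```text
station [551.77444604 236.82864775] 3.585537269701893
[[0.1, -0.17], [-0.29, -0.25], [-0.49, -0.19], [-0.41, -0.29], [1.33, -0.41], [0.48, 0.3], [-0.18, 0.61], [-0.08, 0.67]]
rack mid [[549.89828824 266.76992414 165.        ]] valve [[564.28216471  37.22013848 105.        ]]
openings [(-75, array([556.5, 162. ])), (-5, array([552.1, 231.8])), (65, array([547.7, 301.7])), (135, array([543.3, 371.6]))]
hub px pred [[302.57026102 243.88042621]] [302.125 243.375]
[[565.58392873  38.42611544 115.        ]
 [596.59294809 -62.99677241 115.        ]] 106.0573498664862 lever world deg -72.99951915545698
[ 618.1 -131.5] 135.0 yaw -168.8 bar -77.6 60.4
[ 456. -206.] 133.4 yaw -7.6 bar -97.5 60.0
[ 613.6 -301.4] 132.5 yaw -175.2 bar -85.9 60.7
[ 447.  -400.4] 133.1 yaw -9.6 bar -100.3 61.9
{'fx': 344.6481571697827, 'fy': 344.6481571697827, 'cx': 318.2440082774955, 'cy': 238.87890862191367, 'R': array([[ 0.44115284, -0.89743087, -0.0014144 ],
       [-0.85654243, -0.42152246,  0.29774802],
       [-0.26780446, -0.13014089, -0.95464345]]), 't': array([-675.04827942,  -33.56008287,  393.1356523 ])} [ 374.33731488 -568.79247094  384.34203453] [ 298.25391863 -605.340151    217.98962887]
```

Station pose fitted to within a pixel; the lever stands about 77° open. I'll go above the lever sleeve with the jaws across it, which means yaw 107.

>>> play_rows([
  {"gripper":1,"dx":14.5,"dy":28.3,"turn":4},
  {"gripper":1,"dx":14.5,"dy":28.3,"turn":4},
  {"gripper":1,"dx":14.5,"dy":28.3,"turn":4},
  {"gripper":1,"dx":14.5,"dy":28.3,"turn":4},
  {"gripper":1,"dx":14.5,"dy":28.3,"turn":4},
], newtons=20)

```text
schema error: expected keys gripper, dx, dy, dz, turn
```

>>> play_rows([
  {"gripper":1,"dx":14.5,"dy":28.3,"turn":4},
  {"gripper":1,"dx":14.5,"dy":28.3,"turn":4},
  {"gripper":1,"dx":14.5,"dy":28.3,"turn":4},
  {"gripper":1,"dx":14.5,"dy":28.3,"turn":4},
  {"gripper":1,"dx":14.5,"dy":28.3,"turn":4},
])

```text
schema error: expected keys gripper, dx, dy, dz, turn
```

>>> play_rows([
  {"gripper":1,"dx":14.5,"dy":28.3,"turn":4},
  {"gripper":1,"dx":14.5,"dy":28.3,"turn":4},
  {"gripper":1,"dx":14.5,"dy":28.3,"turn":4},
  {"gripper":1,"dx":14.5,"dy":28.3,"turn":4},
  {"gripper":1,"dx":14.5,"dy":28.3,"turn":4},
])

```text
schema error: expected keys gripper, dx, dy, dz, turn
```

>>> play_rows([
  {"gripper":1,"dx":14.5,"dy":28.3,"turn":4},
  {"gripper":1,"dx":14.5,"dy":28.3,"turn":4},
  {"gripper":1,"dx":14.5,"dy":28.3,"turn":4},
  {"gripper":1,"dx":14.5,"dy":28.3,"turn":4},
  {"gripper":1,"dx":14.5,"dy":28.3,"turn":4.8},
])

```text
schema error: expected keys gripper, dx, dy, dz, turn
```

>>> play_rows([
  {"gripper":1},
  {"gripper":1},
  {"gripper":1},
  {"gripper":1},
  {"gripper":1},
])

```text
schema error: expected keys gripper, dx, dy, dz, turn
```

```bash
python3 - <<'E'
from h import *
import cv2
w=camera_info("wrist");cv2.imwrite("pics/w1.png",get_image("wrist")[:,:,::-1])
q=[551.77,236.83,np.radians(3.5855)]
print(readout.read_state()["tcp_pos"],"hub115",proj(w,st(q,[0,-200,115])))
for a in(70,74,78,82): print(a,proj(w,st(q,[106*np.cos(np.radians(a)),-200-106*np.sin(np.radians(a)),115])).round(0))
E
```

```text
[ 298.23072458 -605.35821315  218.07493562] hub115 [[ -925.39054155 -1109.33236148]]
70 [[ -629. -1083.]]
74 [[ -615. -1043.]]
78 [[ -603. -1004.]]
82 [[-592. -966.]]
```

View pics/w1.png

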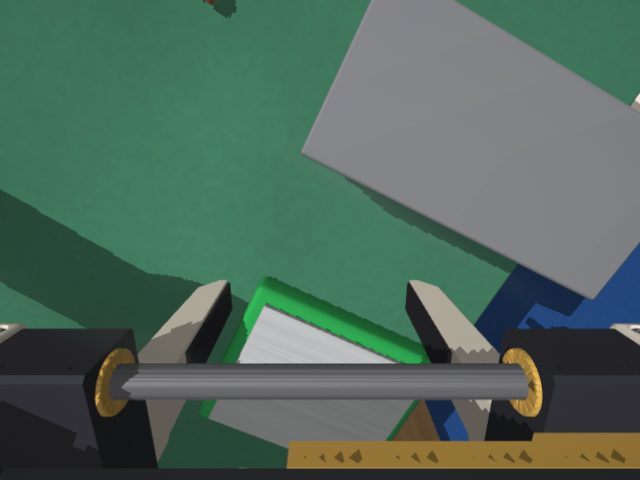

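The rows need all five keys. The wrist view shows only the stack and book beneath the gripper, so nothing has moved yet. I'll send the same move again.

>>> play_rows([
  {"gripper":1,"dx":19.3,"dy":37.8,"dz":0,"turn":5.4},
  {"gripper":1,"dx":19.3,"dy":37.8,"dz":0,"turn":5.4},
  {"gripper":1,"dx":19.3,"dy":37.8,"dz":0,"turn":5.4},
  {"gripper":1,"dx":19.3,"dy":37.8,"dz":0,"turn":5.4},
  {"gripper":1,"dx":19.3,"dy":37.8,"dz":0,"turn":5.4},
], newtons=20)

```text
t: 0.65
tcp_pos: [395.2, -414.9, 218.5]
orientation: [-180.0, -0.0, 53.4]
force: [0.7, -0.6, -0.1]
finger_gap: 1.002
```

>>> play_rows([
  {"gripper":1,"dx":19.3,"dy":37.8,"dz":0,"turn":5.4},
  {"gripper":1,"dx":19.3,"dy":37.8,"dz":0,"turn":5.4},
  {"gripper":1,"dx":19.3,"dy":37.8,"dz":0,"turn":5.4},
  {"gripper":1,"dx":19.3,"dy":37.8,"dz":0,"turn":5.4},
  {"gripper":1,"dx":19.3,"dy":37.8,"dz":0,"turn":5.4},
])

```text
t: 1.15
tcp_pos: [491.7, -225.8, 218.6]
orientation: [-180.0, 0.0, 80.4]
force: [0.8, -0.5, 0.1]
finger_gap: 0.997
```

>>> play_rows([
  {"gripper":1,"dx":19.3,"dy":37.8,"dz":0,"turn":5.4},
  {"gripper":1,"dx":19.3,"dy":37.8,"dz":0,"turn":5.4},
  {"gripper":1,"dx":19.3,"dy":37.8,"dz":0,"turn":5.4},
  {"gripper":1,"dx":19.3,"dy":37.8,"dz":0,"turn":5.4},
  {"gripper":1,"dx":19.3,"dy":37.8,"dz":0,"turn":5.4},
])

```text
t: 1.65
tcp_pos: [588.3, -36.7, 218.6]
orientation: [180.0, 0.0, 107.5]
force: [-0.0, 0.8, -1.1]
finger_gap: 0.999
```

>>> play_rows([
  {"gripper":1,"dx":0,"dy":0,"dz":0,"turn":0},
  {"gripper":1,"dx":0,"dy":0,"dz":0,"turn":0},
  {"gripper":1,"dx":0,"dy":0,"dz":0,"turn":0},
  {"gripper":1,"dx":0,"dy":0,"dz":0,"turn":0},
  {"gripper":1,"dx":0,"dy":0,"dz":0,"turn":0},
])

```text
t: 2.15
tcp_pos: [587.6, -39.4, 218.8]
orientation: [180.0, 0.0, 107.1]
force: [0.1, -0.1, -1.4]
finger_gap: 0.998
```

```bash
python3 - <<'E'
from h import *
import cv2
w=camera_info("wrist");cv2.imwrite("pics/w2.png",get_image("wrist")[:,:,::-1])
q=[551.77,236.83,np.radians(3.5855)]
s=readout.read_state();print(s["tcp_pos"],s["orientation"],"hub115",proj(w,st(q,[0,-200,115])))
for a in(70,74,78,82): print(a,proj(w,st(q,[106*np.cos(np.radians(a)),-200-106*np.sin(np.radians(a)),115])).round(0))
E
```

```text
[587.62396192 -39.2466332  218.79108666] [1.79988396e+02 5.79469728e-03 1.07151400e+02] hub115 [[317.15531932 135.40150355]]
70 [[332. 266.]]
74 [[323. 267.]]
78 [[314. 267.]]
82 [[305. 266.]]
```

View pics/w2.png

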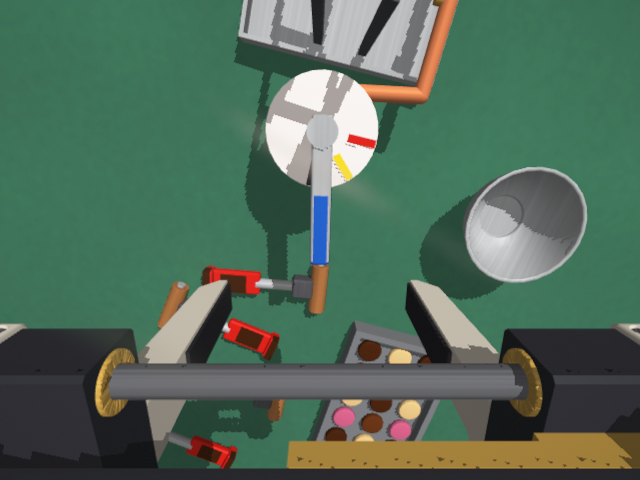

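The wrist view shows the hub at (322, 131), the lever running straight down to its end at (320, 264), and the red and yellow marks to its right. The lever lies along the jaw mid-plane, so I'll lower and pinch.

>>> play_rows([
  {"gripper":1,"dx":1.5,"dy":0,"dz":-26,"turn":-0.5},
  {"gripper":1,"dx":0,"dy":0,"dz":-26,"turn":0},
  {"gripper":1,"dx":0,"dy":0,"dz":-26,"turn":0},
  {"gripper":1,"dx":0,"dy":0,"dz":-26,"turn":0},
  {"gripper":1,"dx":0,"dy":0,"dz":-24,"turn":0},
])

```text
t: 2.7
tcp_pos: [589.1, -38.9, 89.6]
orientation: [-180.0, -0.0, 106.7]
force: [0.8, -0.1, -0.9]
finger_gap: 1.001
```

>>> play_rows([
  {"gripper":0,"dx":0,"dy":0,"dz":0,"turn":0},
  {"gripper":-0.4,"dx":0,"dy":0,"dz":0,"turn":0},
  {"gripper":-0.8,"dx":0,"dy":0,"dz":0,"turn":0},
  {"gripper":-0.8,"dx":0,"dy":0,"dz":0,"turn":0},
  {"gripper":-0.8,"dx":0,"dy":0,"dz":0,"turn":0},
])

```text
t: 3.2
tcp_pos: [589.7, -38.6, 91.7]
orientation: [179.9, 0.0, 106.7]
force: [-0.4, 0.1, -0.7]
finger_gap: 0.618
```

>>> play_rows([
  {"gripper":-0.8,"dx":0,"dy":0,"dz":0,"turn":0},
  {"gripper":-0.8,"dx":0,"dy":0,"dz":0,"turn":0},
  {"gripper":-0.8,"dx":0,"dy":0,"dz":0,"turn":0},
  {"gripper":-0.8,"dx":0,"dy":0,"dz":0,"turn":0},
  {"gripper":-0.8,"dx":0,"dy":0,"dz":0,"turn":0},
])

```text
t: 3.7
tcp_pos: [589.3, -38.5, 90.6]
orientation: [-180.0, -0.0, 106.7]
force: [-1.2, 0.1, 0.2]
finger_gap: 0.19
```

```bash
python3 - <<'E'
from h import *
for k in range(1,17):
    f=lambda a:80*np.array([np.cos(np.radians(a)),np.sin(np.radians(a))])
    if k<=15: print(k,(f(-73.4+5.15*k)-f(-73.4+5.15*(k-1))).round(1))
E
```

```text
1 [6.8 2.4]
2 [6.6 3. ]
3 [6.3 3.5]
4 [5.9 4.1]
5 [5.5 4.6]
6 [5.1 5.1]
7 [4.6 5.5]
8 [4.1 5.9]
9 [3.6 6.2]
10 [3.  6.5]
11 [2.4 6.8]
12 [1.8 7. ]
13 [1.1 7.1]
14 [0.5 7.2]
15 [-0.2  7.2]
```

>>> play_rows([
  {"gripper":-1,"dx":0,"dy":0,"dz":0,"turn":0},
  {"gripper":-1,"dx":0,"dy":0,"dz":0,"turn":0},
  {"gripper":-1,"dx":0,"dy":0,"dz":0,"turn":0},
  {"gripper":-1,"dx":6.8,"dy":2.4,"dz":0,"turn":5.15},
  {"gripper":-1,"dx":6.6,"dy":3.0,"dz":0,"turn":5.15},
])

```text
t: 4.2
tcp_pos: [602.9, -33.2, 90.7]
orientation: [180.0, 0.0, 117.2]
force: [-0.4, 1.0, -0.9]
finger_gap: 0.171
```

>>> play_rows([
  {"gripper":-1,"dx":6.3,"dy":3.5,"dz":0,"turn":5.15},
  {"gripper":-1,"dx":5.9,"dy":4.1,"dz":0,"turn":5.15},
  {"gripper":-1,"dx":5.5,"dy":4.6,"dz":0,"turn":5.15},
  {"gripper":-1,"dx":5.1,"dy":5.1,"dz":0,"turn":5.15},
  {"gripper":-1,"dx":4.6,"dy":5.5,"dz":0,"turn":5.15},
])

```text
t: 4.7
tcp_pos: [630.9, -10.3, 90.7]
orientation: [180.0, 0.1, 143.0]
force: [5.1, -1.6, -2.9]
finger_gap: 0.173
```

>>> play_rows([
  {"gripper":-1,"dx":4.1,"dy":5.9,"dz":0,"turn":5.15},
  {"gripper":-1,"dx":3.6,"dy":6.2,"dz":0,"turn":5.15},
  {"gripper":-1,"dx":3.0,"dy":6.5,"dz":0,"turn":5.15},
  {"gripper":-1,"dx":2.4,"dy":6.8,"dz":0,"turn":5.15},
  {"gripper":-1,"dx":1.8,"dy":7.0,"dz":0,"turn":5.15},
])

```text
t: 5.2
tcp_pos: [646.5, 22.2, 90.7]
orientation: [180.0, 0.2, 168.7]
force: [12.7, -0.7, -7.4]
finger_gap: 0.173
```

>>> play_rows([
  {"gripper":-1,"dx":1.1,"dy":7.1,"dz":0,"turn":5.15},
  {"gripper":-1,"dx":0.5,"dy":7.2,"dz":0,"turn":5.15},
  {"gripper":-1,"dx":-0.2,"dy":7.2,"dz":0,"turn":5.15},
  {"gripper":-1,"dx":0,"dy":0,"dz":0,"turn":0},
  {"gripper":-1,"dx":0,"dy":0,"dz":0,"turn":0},
])

```text
t: 5.7
tcp_pos: [648.4, 44.5, 90.8]
orientation: [179.9, 0.3, -176.0]
force: [20.4, 6.2, -9.2]
finger_gap: 0.173
```

>>> play_rows([
  {"gripper":-1,"dx":0,"dy":0,"dz":0,"turn":0},
  {"gripper":-1,"dx":0,"dy":0,"dz":0,"turn":0},
  {"gripper":1,"dx":0,"dy":0,"dz":0,"turn":0},
  {"gripper":1,"dx":0,"dy":0,"dz":0,"turn":0},
  {"gripper":1,"dx":0,"dy":0,"dz":0,"turn":0},
])

```text
t: 6.2
tcp_pos: [646.3, 43.6, 90.6]
orientation: [180.0, -0.0, -176.0]
force: [-0.6, 0.1, -0.0]
finger_gap: 0.383
```

>>> play_rows([
  {"gripper":1,"dx":0,"dy":0,"dz":0,"turn":0},
  {"gripper":1,"dx":0,"dy":0,"dz":0,"turn":0},
  {"gripper":1,"dx":0,"dy":0,"dz":40,"turn":0},
  {"gripper":1,"dx":0,"dy":0,"dz":40,"turn":0},
  {"gripper":1,"dx":0,"dy":0,"dz":40,"turn":0},
])

```text
t: 6.7
tcp_pos: [646.1, 43.6, 212.1]
orientation: [-180.0, -0.0, -176.0]
force: [-0.4, -0.2, 0.2]
finger_gap: 0.809
```

The valve has been turned to its stop. Next I'll hover over S1 and check it in both the wrist and top cameras.

>>> play_rows([
  {"gripper":1,"dx":-6,"dy":-35,"dz":0,"turn":1.7},
  {"gripper":1,"dx":-6,"dy":-35,"dz":0,"turn":1.7},
  {"gripper":1,"dx":-6,"dy":-35,"dz":0,"turn":1.7},
  {"gripper":1,"dx":-5,"dy":-35,"dz":0,"turn":1.7},
  {"gripper":1,"dx":-5,"dy":-35,"dz":0,"turn":1.6},
])

```text
t: 7.2
tcp_pos: [618.0, -132.8, 210.8]
orientation: [-180.0, 0.0, -167.5]
force: [0.0, 0.2, -0.5]
finger_gap: 0.998
```

>>> play_rows([
  {"gripper":1,"dx":0,"dy":0,"dz":0,"turn":0},
  {"gripper":1,"dx":0,"dy":0,"dz":0,"turn":0},
  {"gripper":1,"dx":0,"dy":0,"dz":0,"turn":0},
  {"gripper":1,"dx":0,"dy":0,"dz":0,"turn":0},
  {"gripper":1,"dx":0,"dy":0,"dz":0,"turn":0},
])

```text
t: 7.7
tcp_pos: [618.6, -130.6, 210.6]
orientation: [180.0, -0.0, -167.6]
force: [0.0, 0.3, 0.5]
finger_gap: 0.999
```

```bash
cat >> h.py <<'E'
import cv2
Q=[551.77,236.83,np.radians(3.5855)]
SP={1:(618.1,-131.5,-168.8),2:(456,-206,-7.6),3:(613.6,-301.4,-175.2),4:(447,-400.4,-9.6)}
def wrist(name,box=None,s=1):
    w=camera_info("wrist");im=get_image("wrist")[:,:,::-1].copy()
    if box: im=cv2.resize(im[box[1]:box[3],box[0]:box[2]],None,fx=s,fy=s,interpolation=cv2.INTER_CUBIC)
    cv2.imwrite(f"pics/{name}.png",im);np.savez(f"pics/{name}.npz",**w)
    q=readout.read_state();print(q["t"],q["tcp_pos"].round(1),q["orientation"].round(2),q["force"].round(1),q["finger_gap"]);return w
E
python3 - <<'E'
from h import *
w=wrist("w3")
for k,(x,y,a) in SP.items():
    d=135*np.array([np.cos(np.radians(a)),np.sin(np.radians(a))]);print(k,proj(w,[[x,y,10],[x+d[0],y+d[1],10]]).round(0).tolist())
print("hub",proj(w,st(Q,[0,-200,115])),"end",proj(w,st(Q,[106,-200,115])))
E
```

```text
7.75 [ 618.5 -130.7  210.6] [ 180.     -0.   -167.57] [ 0.5 -0.4  0.3] 1.0019768495033368
1 [[318.0, 210.0], [321.0, 74.0]]
2 [[277.0, 28.0], [237.0, 165.0]]
3 [[161.0, 172.0], [160.0, 27.0]]
4 [[64.0, -37.0], [41.0, 112.0]]
hub [[543.08325951 218.63391597]] end [[501.16019075 335.25366599]]
```

View pics/w3.png

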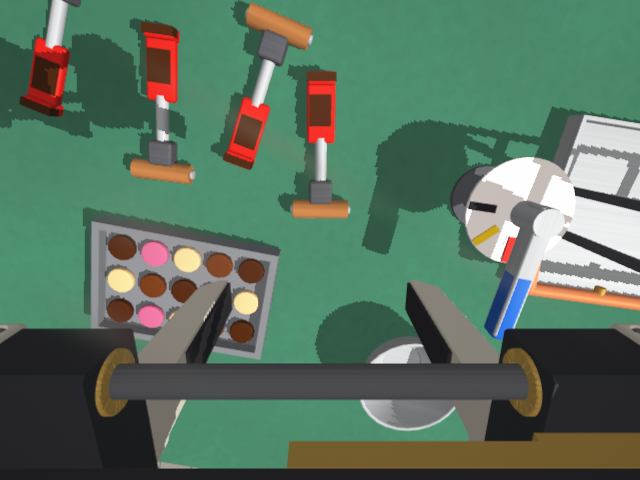

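S1 lies centred under the jaws at (321, 209), within 1–3 px of the prediction. The lever lies by the red mark. I'll descend and grip.

>>> play_rows([
  {"gripper":1,"dx":-1,"dy":1,"dz":-30,"turn":0},
  {"gripper":1,"dx":0,"dy":0,"dz":-35,"turn":0},
  {"gripper":1,"dx":0,"dy":0,"dz":-35,"turn":0},
  {"gripper":1,"dx":0,"dy":0,"dz":-35,"turn":0},
  {"gripper":1,"dx":0,"dy":0,"dz":-30,"turn":0},
], newtons=60)

```text
t: 8.25
tcp_pos: [617.1, -129.9, 43.8]
orientation: [180.0, -0.0, -167.6]
force: [0.5, 0.1, 0.7]
finger_gap: 0.999
```

>>> play_rows([
  {"gripper":1,"dx":0,"dy":0,"dz":-20,"turn":0},
  {"gripper":1,"dx":0,"dy":0,"dz":-14,"turn":0},
  {"gripper":1,"dx":0,"dy":0,"dz":-8,"turn":0},
  {"gripper":1,"dx":0,"dy":0,"dz":0,"turn":0},
  {"gripper":1,"dx":0,"dy":0,"dz":0,"turn":0},
])

```text
t: 8.75
tcp_pos: [618.0, -130.5, 4.6]
orientation: [-180.0, 0.1, -167.6]
force: [-0.1, 0.7, -0.4]
finger_gap: 1.001
```

>>> play_rows([
  {"gripper":0,"dx":0,"dy":0,"dz":0,"turn":0},
  {"gripper":0,"dx":0,"dy":0,"dz":0,"turn":0},
  {"gripper":0,"dx":0,"dy":0,"dz":0,"turn":0},
  {"gripper":0,"dx":0,"dy":0,"dz":0,"turn":0},
  {"gripper":0,"dx":0,"dy":0,"dz":0,"turn":0},
])

```text
t: 9.25
tcp_pos: [617.5, -130.3, 3.9]
orientation: [180.0, 0.0, -167.6]
force: [-0.6, 1.9, 2.0]
finger_gap: 0.675
```

>>> play_rows([
  {"gripper":0,"dx":0,"dy":0,"dz":0,"turn":0},
  {"gripper":0,"dx":0,"dy":0,"dz":0,"turn":0},
  {"gripper":0,"dx":0,"dy":0,"dz":0,"turn":0},
  {"gripper":0,"dx":0,"dy":0,"dz":0,"turn":0},
  {"gripper":0,"dx":0,"dy":0,"dz":0,"turn":0},
])

```text
t: 9.75
tcp_pos: [617.5, -130.3, 3.9]
orientation: [180.0, 0.0, -167.6]
force: [-1.2, 3.3, 5.0]
finger_gap: 0.674
```

Gripped: the gap of 0.675 is about 63 mm. I'll lift to z 330 and carry it turned to above opening y = -75 at (556.5, 162), yaw 93.6.

>>> play_rows([
  {"gripper":0,"dx":0,"dy":0,"dz":15,"turn":0},
  {"gripper":0,"dx":0,"dy":0,"dz":30,"turn":0},
  {"gripper":0,"dx":0,"dy":0,"dz":40,"turn":0},
  {"gripper":0,"dx":0,"dy":0,"dz":45,"turn":0},
  {"gripper":0,"dx":0,"dy":0,"dz":45,"turn":0},
])

```text
t: 10.25
tcp_pos: [616.9, -130.4, 180.8]
orientation: [-180.0, -0.0, -167.6]
force: [1.6, 0.1, -3.0]
finger_gap: 0.674
```

>>> play_rows([
  {"gripper":0,"dx":-4.1,"dy":19.5,"dz":10,"turn":-6.6},
  {"gripper":0,"dx":-4.1,"dy":19.5,"dz":10,"turn":-6.6},
  {"gripper":0,"dx":-4.1,"dy":19.5,"dz":10,"turn":-6.6},
  {"gripper":0,"dx":-4.1,"dy":19.5,"dz":10,"turn":-6.6},
  {"gripper":0,"dx":-4.1,"dy":19.5,"dz":10,"turn":-6.6},
])

```text
t: 10.75
tcp_pos: [596.4, -32.4, 229.5]
orientation: [-180.0, 0.0, 159.1]
force: [0.6, 0.3, -3.0]
finger_gap: 0.674
```

>>> play_rows([
  {"gripper":0,"dx":-4.1,"dy":19.5,"dz":10,"turn":-6.6},
  {"gripper":0,"dx":-4.1,"dy":19.5,"dz":10,"turn":-6.6},
  {"gripper":0,"dx":-4.1,"dy":19.5,"dz":10,"turn":-6.6},
  {"gripper":0,"dx":-4.1,"dy":19.5,"dz":10,"turn":-6.6},
  {"gripper":0,"dx":-4.1,"dy":19.5,"dz":10,"turn":-6.6},
])

```text
t: 11.25
tcp_pos: [575.9, 65.1, 279.5]
orientation: [-180.0, 0.0, 126.1]
force: [0.4, 0.6, -3.1]
finger_gap: 0.673
```

>>> play_rows([
  {"gripper":0,"dx":-4.1,"dy":19.5,"dz":10,"turn":-6.6},
  {"gripper":0,"dx":-4.1,"dy":19.5,"dz":10,"turn":-6.6},
  {"gripper":0,"dx":-4.1,"dy":19.5,"dz":10,"turn":-6.6},
  {"gripper":0,"dx":-4.1,"dy":19.5,"dz":10,"turn":-6.6},
  {"gripper":0,"dx":-4.1,"dy":19.5,"dz":10,"turn":-6.6},
])

```text
t: 11.75
tcp_pos: [555.3, 162.6, 329.5]
orientation: [-180.0, 0.0, 93.1]
force: [-0.3, 0.3, -3.4]
finger_gap: 0.675
```

>>> play_rows([
  {"gripper":0,"dx":0,"dy":0,"dz":0,"turn":0},
  {"gripper":0,"dx":0,"dy":0,"dz":0,"turn":0},
  {"gripper":0,"dx":0,"dy":0,"dz":0,"turn":0},
  {"gripper":0,"dx":0,"dy":0,"dz":0,"turn":0},
  {"gripper":0,"dx":0,"dy":0,"dz":0,"turn":0},
], newtons=40)

```text
t: 12.25
tcp_pos: [556.0, 161.5, 328.3]
orientation: [-180.0, 0.0, 93.4]
force: [-0.1, -1.0, -3.8]
finger_gap: 0.673
```

>>> play_rows([
  {"gripper":0,"dx":0,"dy":0,"dz":0,"turn":0},
  {"gripper":0,"dx":0,"dy":0,"dz":0,"turn":0},
  {"gripper":0,"dx":0,"dy":0,"dz":0,"turn":0},
  {"gripper":0,"dx":0,"dy":0,"dz":0,"turn":0},
  {"gripper":0,"dx":0,"dy":0,"dz":0,"turn":0},
], newtons=28)

```text
t: 12.75
tcp_pos: [555.9, 162.1, 328.7]
orientation: [180.0, -0.0, 93.4]
force: [-0.5, -0.1, -3.2]
finger_gap: 0.676
```

>>> play_rows([
  {"gripper":0,"dx":0,"dy":0,"dz":0,"turn":0},
  {"gripper":0,"dx":0,"dy":0,"dz":0,"turn":0},
  {"gripper":0,"dx":0,"dy":0,"dz":0,"turn":0},
  {"gripper":0,"dx":0,"dy":0,"dz":0,"turn":0},
  {"gripper":0,"dx":0,"dy":0,"dz":0,"turn":0},
], newtons=18)

```text
t: 13.25
tcp_pos: [555.9, 162.2, 328.6]
orientation: [-180.0, -0.0, 93.4]
force: [-1.0, -0.3, -2.6]
finger_gap: 0.683
```

>>> play_rows([
  {"gripper":0,"dx":0,"dy":0,"dz":0,"turn":0},
  {"gripper":0,"dx":0,"dy":0,"dz":0,"turn":0},
  {"gripper":0,"dx":0,"dy":0,"dz":0,"turn":0},
  {"gripper":0,"dx":0,"dy":0,"dz":0,"turn":0},
  {"gripper":0,"dx":0,"dy":0,"dz":0,"turn":0},
], newtons=10)

```text
t: 13.75
tcp_pos: [555.9, 162.1, 328.6]
orientation: [-180.0, 0.0, 93.4]
force: [-0.7, -1.4, -4.0]
finger_gap: 0.684
```

>>> play_rows([
  {"gripper":0,"dx":0,"dy":0,"dz":0,"turn":0},
  {"gripper":0,"dx":0,"dy":0,"dz":0,"turn":0},
  {"gripper":0,"dx":0,"dy":0,"dz":0,"turn":0},
  {"gripper":0,"dx":0,"dy":0,"dz":0,"turn":0},
  {"gripper":0,"dx":0,"dy":0,"dz":0,"turn":0},
], newtons=5)

```text
t: 14.25
tcp_pos: [555.9, 162.1, 328.7]
orientation: [180.0, -0.0, 93.4]
force: [-0.2, 0.3, -3.0]
finger_gap: 0.687
```

```bash
python3 - <<'E'
from h import *
w=wrist("w4")
P=[(22.5,y,165) for y in(-110,-40,30)]+[(-22.5,y,165) for y in(-110,-40,30)]
print(proj(w,st(Q,P)).round(0).tolist()); print(proj(w,st(Q,[0,-200,115])),proj(w,st(Q,[106,-200,115])))
cv2.imwrite("pics/sc4.png",get_image("scene")[:,:,::-1]); cv2.imwrite("pics/t4.png",get_image("top")[:,:,::-1])
E
```

```text
14.3 [555.9 162.1 328.6] [-180.     -0.     93.38] [ 0.1  0.8 -2.9] 0.6878368895697112
[[340.0, 253.0], [341.0, 184.0], [342.0, 106.0], [296.0, 254.0], [294.0, 185.0], [292.0, 106.0]]
[[318.21879514 308.52110993]] [[404.24359689 308.16836062]]
```

View pics/w4.png

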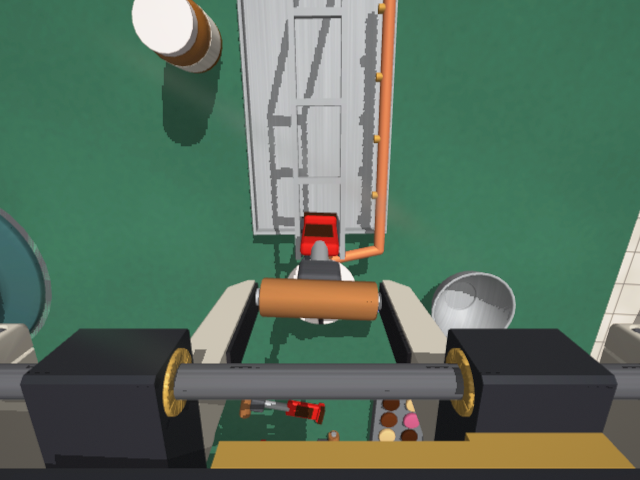

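S1 hangs tip-down: T-bar at (318, 300), head straight below at (320, 235). The rungs at rows 181 and 101 and the rails at 298 and 342 put the rack about 2 mm further in +x and 3 mm further in +y. I'll correct for that, lower and release.

>>> play_rows([
  {"gripper":0,"dx":1,"dy":1.2,"dz":0,"turn":0},
  {"gripper":0,"dx":1,"dy":1.2,"dz":-10,"turn":0.2},
  {"gripper":0,"dx":0,"dy":0,"dz":-18,"turn":0},
  {"gripper":0,"dx":0,"dy":0,"dz":-20,"turn":0},
  {"gripper":0,"dx":0,"dy":0,"dz":-20,"turn":0},
], newtons=8)

```text
t: 14.9
tcp_pos: [557.6, 164.5, 258.1]
orientation: [-179.9, 0.0, 93.6]
force: [1.1, -0.4, -3.4]
finger_gap: 0.682
```

>>> play_rows([
  {"gripper":0,"dx":0,"dy":0,"dz":-20,"turn":0},
  {"gripper":0,"dx":0,"dy":0,"dz":-20,"turn":0},
  {"gripper":0,"dx":0,"dy":0,"dz":-20,"turn":0},
  {"gripper":0,"dx":0,"dy":0,"dz":-16,"turn":0},
  {"gripper":0,"dx":0,"dy":0,"dz":-9,"turn":0},
])

```text
t: 15.4
tcp_pos: [557.2, 164.3, 173.1]
orientation: [-179.9, 0.0, 93.6]
force: [0.4, 0.6, -3.5]
finger_gap: 0.686
```

>>> play_rows([
  {"gripper":0,"dx":0,"dy":0,"dz":-3,"turn":0},
  {"gripper":0,"dx":0,"dy":0,"dz":-2,"turn":0},
  {"gripper":0,"dx":0,"dy":0,"dz":0,"turn":0},
  {"gripper":0,"dx":0,"dy":0,"dz":0,"turn":0},
  {"gripper":0,"dx":0,"dy":0,"dz":0,"turn":0},
])

```text
t: 15.9
tcp_pos: [558.1, 164.6, 171.2]
orientation: [180.0, -0.0, 93.6]
force: [0.7, 0.3, -3.4]
finger_gap: 0.685
```

>>> play_rows([
  {"gripper":0,"dx":0,"dy":0,"dz":-1.5,"turn":0},
  {"gripper":0,"dx":0,"dy":0,"dz":-1,"turn":0},
  {"gripper":0,"dx":0,"dy":0,"dz":0,"turn":0},
  {"gripper":0,"dx":0,"dy":0,"dz":0,"turn":0},
  {"gripper":0,"dx":0,"dy":0,"dz":0,"turn":0},
])

```text
t: 16.4
tcp_pos: [558.3, 164.7, 169.8]
orientation: [179.9, -0.0, 93.6]
force: [-2.5, -0.2, 8.7]
finger_gap: 0.686
```

>>> play_rows([
  {"gripper":0.5,"dx":0,"dy":0,"dz":0,"turn":0},
  {"gripper":0.8,"dx":0,"dy":0,"dz":0,"turn":0},
  {"gripper":1,"dx":0,"dy":0,"dz":0,"turn":0},
  {"gripper":1,"dx":0,"dy":0,"dz":0,"turn":0},
  {"gripper":1,"dx":0,"dy":0,"dz":0,"turn":0},
])

```text
t: 16.9
tcp_pos: [557.9, 164.5, 168.1]
orientation: [-180.0, 0.0, 93.6]
force: [0.4, -0.3, -0.2]
finger_gap: 0.991
```

```bash
python3 - <<'E'
from h import *
w=wrist("w5",(160,80,480,320),2)
E
```

```text
16.95 [557.9 164.5 168.1] [-180.      0.     93.58] [ 0.6 -0.3  0. ] 0.9944581521550885
```

View pics/w5.png

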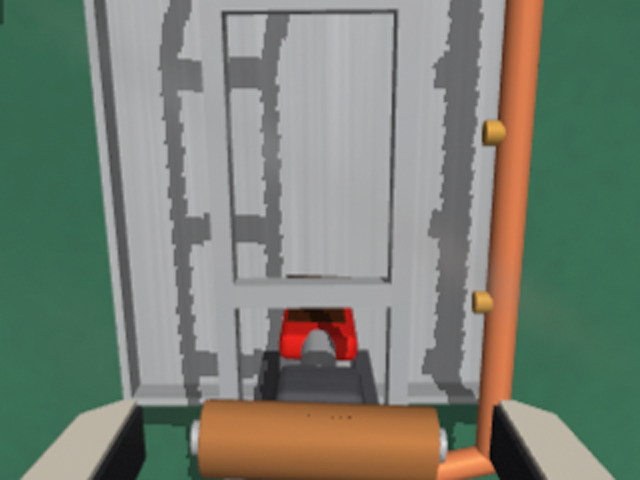

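S1 rests squarely across both rails, with the bar spanning both and the head below the rung. Next is S2 at (456, -206), yaw 172.4.

>>> play_rows([
  {"gripper":1,"dx":0,"dy":0,"dz":15,"turn":0},
  {"gripper":1,"dx":0,"dy":0,"dz":27,"turn":0},
  {"gripper":1,"dx":-6.8,"dy":-24.7,"dz":0,"turn":5.2},
  {"gripper":1,"dx":-6.8,"dy":-24.7,"dz":0,"turn":5.2},
  {"gripper":1,"dx":-6.8,"dy":-24.7,"dz":0,"turn":5.2},
], newtons=60)

```text
t: 17.45
tcp_pos: [537.4, 89.7, 211.5]
orientation: [179.9, 0.0, 109.4]
force: [-0.0, 0.4, -0.2]
finger_gap: 1.002
```

>>> play_rows([
  {"gripper":1,"dx":-6.8,"dy":-24.7,"dz":0,"turn":5.2},
  {"gripper":1,"dx":-6.8,"dy":-24.7,"dz":0,"turn":5.2},
  {"gripper":1,"dx":-6.8,"dy":-24.7,"dz":0,"turn":5.2},
  {"gripper":1,"dx":-6.8,"dy":-24.7,"dz":0,"turn":5.2},
  {"gripper":1,"dx":-6.8,"dy":-24.7,"dz":0,"turn":5.2},
])

```text
t: 17.95
tcp_pos: [503.3, -34.1, 211.5]
orientation: [180.0, 0.1, 135.4]
force: [0.6, 0.2, -0.1]
finger_gap: 0.998
```

>>> play_rows([
  {"gripper":1,"dx":-6.8,"dy":-24.7,"dz":0,"turn":5.2},
  {"gripper":1,"dx":-6.8,"dy":-24.7,"dz":0,"turn":5.2},
  {"gripper":1,"dx":-6.8,"dy":-24.7,"dz":0,"turn":5.2},
  {"gripper":1,"dx":-6.8,"dy":-24.7,"dz":0,"turn":5.2},
  {"gripper":1,"dx":-6.8,"dy":-24.7,"dz":0,"turn":5.2},
])

```text
t: 18.45
tcp_pos: [469.2, -157.6, 211.5]
orientation: [-180.0, 0.1, 161.4]
force: [-0.1, -0.6, 0.4]
finger_gap: 1.001
```

>>> play_rows([
  {"gripper":1,"dx":-6.8,"dy":-24.7,"dz":0,"turn":5.2},
  {"gripper":1,"dx":-6.8,"dy":-24.7,"dz":0,"turn":5.2},
  {"gripper":1,"dx":0,"dy":0,"dz":0,"turn":0.8},
  {"gripper":1,"dx":0,"dy":0,"dz":0,"turn":0},
  {"gripper":1,"dx":0,"dy":0,"dz":0,"turn":0},
])

```text
t: 18.95
tcp_pos: [456.1, -205.5, 210.8]
orientation: [180.0, 0.0, 172.3]
force: [-0.3, -0.2, 0.3]
finger_gap: 1.001
```

```bash
python3 - <<'E'
from h import *
w=wrist("w6")
for k,(x,y,a) in SP.items():
    d=135*np.array([np.cos(np.radians(a)),np.sin(np.radians(a))]);print(k,proj(w,[[x,y,10],[x+d[0],y+d[1],10]]).round(0).tolist())
E
```

```text
19.0 [ 456.2 -205.4  210.6] [1.8000e+02 2.0000e-02 1.7236e+02] [-0.   0.8 -0.3] 0.9977420296961182
1 [[396.0, 331.0], [365.0, 231.0]]
2 [[318.0, 210.0], [318.0, 320.0]]
3 [[258.0, 344.0], [226.0, 243.0]]
4 [[142.0, 226.0], [155.0, 332.0]]
```

View pics/w6.png

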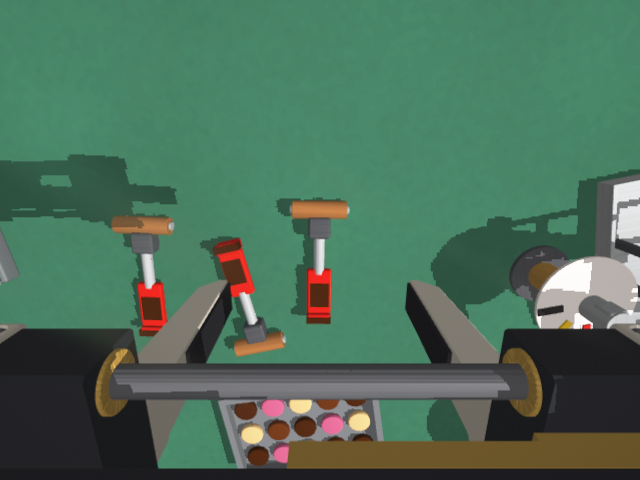

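S2 is at (320, 210), centred and undisturbed; S3 at (260, 344) and S4 at (142, 225) are also as predicted. I'll descend, grip, lift, carry to opening y = -5 and swing it down.

>>> play_rows([
  {"gripper":1,"dx":0,"dy":0,"dz":-30,"turn":0},
  {"gripper":1,"dx":0,"dy":0,"dz":-35,"turn":0},
  {"gripper":1,"dx":0,"dy":0,"dz":-35,"turn":0},
  {"gripper":1,"dx":0,"dy":0,"dz":-35,"turn":0},
  {"gripper":1,"dx":0,"dy":0,"dz":-30,"turn":0},
], newtons=60)

```text
t: 19.5
tcp_pos: [455.8, -205.1, 43.6]
orientation: [180.0, -0.0, 172.4]
force: [-1.4, 0.5, -0.6]
finger_gap: 0.999
```

>>> play_rows([
  {"gripper":1,"dx":0,"dy":0,"dz":-20,"turn":0},
  {"gripper":1,"dx":0,"dy":0,"dz":-14,"turn":0},
  {"gripper":1,"dx":0,"dy":0,"dz":-8,"turn":0},
  {"gripper":1,"dx":0,"dy":0,"dz":0,"turn":0},
  {"gripper":1,"dx":0,"dy":0,"dz":0,"turn":0},
])

```text
t: 20.0
tcp_pos: [456.5, -206.1, 4.1]
orientation: [-180.0, 0.1, 172.4]
force: [-0.6, -0.3, 0.3]
finger_gap: 0.999
```

>>> play_rows([
  {"gripper":0,"dx":0,"dy":0,"dz":0,"turn":0},
  {"gripper":0,"dx":0,"dy":0,"dz":0,"turn":0},
  {"gripper":0,"dx":0,"dy":0,"dz":0,"turn":0},
  {"gripper":0,"dx":0,"dy":0,"dz":0,"turn":0},
  {"gripper":0,"dx":0,"dy":0,"dz":0,"turn":0},
])

```text
t: 20.5
tcp_pos: [456.0, -206.0, 3.3]
orientation: [180.0, 0.0, 172.4]
force: [0.7, 1.7, 2.4]
finger_gap: 0.667
```

>>> play_rows([
  {"gripper":0,"dx":0,"dy":0,"dz":0,"turn":0},
  {"gripper":0,"dx":0,"dy":0,"dz":0,"turn":0},
  {"gripper":0,"dx":0,"dy":0,"dz":0,"turn":0},
  {"gripper":0,"dx":0,"dy":0,"dz":0,"turn":0},
  {"gripper":0,"dx":0,"dy":0,"dz":0,"turn":0},
])

```text
t: 21.0
tcp_pos: [456.0, -206.0, 3.3]
orientation: [180.0, 0.0, 172.4]
force: [-1.4, 2.3, 5.7]
finger_gap: 0.669
```

>>> play_rows([
  {"gripper":0,"dx":0,"dy":0,"dz":15,"turn":0},
  {"gripper":0,"dx":0,"dy":0,"dz":30,"turn":0},
  {"gripper":0,"dx":0,"dy":0,"dz":40,"turn":0},
  {"gripper":0,"dx":0,"dy":0,"dz":45,"turn":0},
  {"gripper":0,"dx":0,"dy":0,"dz":45,"turn":0},
])

```text
t: 21.5
tcp_pos: [455.3, -205.8, 180.4]
orientation: [-180.0, -0.0, 172.4]
force: [1.1, 0.0, -2.5]
finger_gap: 0.671
```

>>> play_rows([
  {"gripper":0,"dx":6.5,"dy":29.3,"dz":15,"turn":-5.2},
  {"gripper":0,"dx":6.5,"dy":29.3,"dz":15,"turn":-5.2},
  {"gripper":0,"dx":6.5,"dy":29.3,"dz":15,"turn":-5.2},
  {"gripper":0,"dx":6.5,"dy":29.3,"dz":15,"turn":-5.2},
  {"gripper":0,"dx":6.5,"dy":29.3,"dz":15,"turn":-5.2},
])

```text
t: 22.0
tcp_pos: [488.1, -58.3, 254.4]
orientation: [-180.0, 0.0, 146.2]
force: [0.7, -0.8, -2.2]
finger_gap: 0.671
```

>>> play_rows([
  {"gripper":0,"dx":6.5,"dy":29.3,"dz":15,"turn":-5.2},
  {"gripper":0,"dx":6.5,"dy":29.3,"dz":15,"turn":-5.2},
  {"gripper":0,"dx":6.5,"dy":29.3,"dz":15,"turn":-5.2},
  {"gripper":0,"dx":6.5,"dy":29.3,"dz":15,"turn":-5.2},
  {"gripper":0,"dx":6.5,"dy":29.3,"dz":15,"turn":-5.2},
])

```text
t: 22.5
tcp_pos: [520.6, 88.2, 329.4]
orientation: [-180.0, 0.0, 120.2]
force: [-0.1, -0.9, -3.5]
finger_gap: 0.673
```

>>> play_rows([
  {"gripper":0,"dx":6.5,"dy":29.3,"dz":0,"turn":-5.2},
  {"gripper":0,"dx":6.5,"dy":29.3,"dz":0,"turn":-5.2},
  {"gripper":0,"dx":6.5,"dy":29.3,"dz":0,"turn":-5.2},
  {"gripper":0,"dx":6.5,"dy":29.3,"dz":0,"turn":-5.4},
  {"gripper":0,"dx":6.5,"dy":29.3,"dz":0,"turn":-5.6},
])

```text
t: 23.0
tcp_pos: [553.2, 234.6, 328.7]
orientation: [180.0, 0.0, 93.6]
force: [1.2, -0.3, -2.2]
finger_gap: 0.673
```

>>> play_rows([
  {"gripper":0,"dx":0,"dy":0,"dz":0,"turn":0},
  {"gripper":0,"dx":0,"dy":0,"dz":0,"turn":0},
  {"gripper":0,"dx":0,"dy":0,"dz":0,"turn":0},
  {"gripper":0,"dx":0,"dy":0,"dz":0,"turn":0},
  {"gripper":0,"dx":0,"dy":0,"dz":0,"turn":0},
], newtons=40)

```text
t: 23.5
tcp_pos: [553.4, 232.8, 328.5]
orientation: [180.0, -0.0, 93.8]
force: [-0.1, -1.2, -3.9]
finger_gap: 0.676
```

>>> play_rows([
  {"gripper":0,"dx":0,"dy":0,"dz":0,"turn":0},
  {"gripper":0,"dx":0,"dy":0,"dz":0,"turn":0},
  {"gripper":0,"dx":0,"dy":0,"dz":0,"turn":0},
  {"gripper":0,"dx":0,"dy":0,"dz":0,"turn":0},
  {"gripper":0,"dx":0,"dy":0,"dz":0,"turn":0},
], newtons=28)

```text
t: 24.0
tcp_pos: [553.4, 233.5, 328.1]
orientation: [-180.0, 0.0, 93.8]
force: [-0.4, 0.2, -2.5]
finger_gap: 0.675
```

>>> play_rows([
  {"gripper":0,"dx":0,"dy":0,"dz":0,"turn":0},
  {"gripper":0,"dx":0,"dy":0,"dz":0,"turn":0},
  {"gripper":0,"dx":0,"dy":0,"dz":0,"turn":0},
  {"gripper":0,"dx":0,"dy":0,"dz":0,"turn":0},
  {"gripper":0,"dx":0,"dy":0,"dz":0,"turn":0},
], newtons=18)

```text
t: 24.5
tcp_pos: [553.4, 233.5, 328.1]
orientation: [-180.0, 0.0, 93.8]
force: [-0.2, -0.2, -3.1]
finger_gap: 0.683
```

>>> play_rows([
  {"gripper":0,"dx":0,"dy":0,"dz":0,"turn":0},
  {"gripper":0,"dx":0,"dy":0,"dz":0,"turn":0},
  {"gripper":0,"dx":0,"dy":0,"dz":0,"turn":0},
  {"gripper":0,"dx":0,"dy":0,"dz":0,"turn":0},
  {"gripper":0,"dx":0,"dy":0,"dz":0,"turn":0},
], newtons=10)

```text
t: 25.0
tcp_pos: [553.4, 233.5, 328.1]
orientation: [-180.0, 0.0, 93.8]
force: [-0.4, 0.2, -2.5]
finger_gap: 0.684
```

>>> play_rows([
  {"gripper":0,"dx":0,"dy":0,"dz":0,"turn":0},
  {"gripper":0,"dx":0,"dy":0,"dz":0,"turn":0},
  {"gripper":0,"dx":0,"dy":0,"dz":0,"turn":0},
  {"gripper":0,"dx":0,"dy":0,"dz":0,"turn":0},
  {"gripper":0,"dx":0,"dy":0,"dz":0,"turn":0},
], newtons=5)

```text
t: 25.5
tcp_pos: [553.4, 233.5, 328.1]
orientation: [-180.0, 0.0, 93.8]
force: [0.0, -0.1, -2.9]
finger_gap: 0.689
```

```bash
cat >> h.py <<'E'
def hang(name):
    "red head and T-bar centroids (full-frame px) under the gripper; w4 hanging straight gave the reference"
    im=cv2.imread(f"pics/{name}.png");h=cv2.cvtColor(im,cv2.COLOR_BGR2HSV)
    red=(((h[...,0]<5)|(h[...,0]>174))&(h[...,1]>200)&(h[...,2]>120)).astype(np.uint8);red[330:]=0
    n,_,s,c=cv2.connectedComponentsWithStats(red)
    print(name,"red",[(s[i].tolist(),c[i].round(0).tolist()) for i in range(1,n) if s[i,4]>120])
E
python3 - <<'E'
from h import *
wrist("w7");hang("w4");hang("w7")
E
```

```text
25.55 [553.4 233.5 328.1] [-180.      0.     93.78] [ 1.   0.4 -3.4] 0.6834647474964174
w4 red [([301, 215, 38, 41, 799], [320.0, 234.0])]
w7 red [([300, 228, 37, 33, 882], [318.0, 242.0])]
```

S2 hangs below the T-bar, head centroid at (318, 242) against the reference (320, 234). I'll lower and release.

>>> play_rows([
  {"gripper":0,"dx":0.6,"dy":0.8,"dz":0,"turn":0},
  {"gripper":0,"dx":0,"dy":0,"dz":-10,"turn":0},
  {"gripper":0,"dx":0,"dy":0,"dz":-18,"turn":0},
  {"gripper":0,"dx":0,"dy":0,"dz":-20,"turn":0},
  {"gripper":0,"dx":0,"dy":0,"dz":-20,"turn":0},
], newtons=8)

```text
t: 26.05
tcp_pos: [553.7, 234.1, 257.6]
orientation: [-179.9, 0.0, 93.8]
force: [-1.3, 0.1, -3.3]
finger_gap: 0.687
```

>>> play_rows([
  {"gripper":0,"dx":0,"dy":0,"dz":-20,"turn":0},
  {"gripper":0,"dx":0,"dy":0,"dz":-20,"turn":0},
  {"gripper":0,"dx":0,"dy":0,"dz":-20,"turn":0},
  {"gripper":0,"dx":0,"dy":0,"dz":-16,"turn":0},
  {"gripper":0,"dx":0,"dy":0,"dz":-9,"turn":0},
])

```text
t: 26.55
tcp_pos: [553.3, 234.0, 172.6]
orientation: [-179.9, 0.0, 93.8]
force: [1.3, 0.3, -3.3]
finger_gap: 0.684
```

>>> play_rows([
  {"gripper":0,"dx":0,"dy":0,"dz":-3,"turn":0},
  {"gripper":0,"dx":0,"dy":0,"dz":-2,"turn":0},
  {"gripper":0,"dx":0,"dy":0,"dz":0,"turn":0},
  {"gripper":0,"dx":0,"dy":0,"dz":0,"turn":0},
  {"gripper":0,"dx":0,"dy":0,"dz":0,"turn":0},
])

```text
t: 27.05
tcp_pos: [554.2, 234.4, 170.7]
orientation: [180.0, -0.0, 93.8]
force: [0.5, 0.5, -3.5]
finger_gap: 0.689
```

```bash
python3 - <<'E'
from h import *
wrist("w8");hang("w8")
E
```

```text
27.1 [554.2 234.3 170.6] [ 1.7996e+02 -1.0000e-02  9.3780e+01] [-0.3 -0.2 -3.8] 0.6893157044379673
w8 red [([303, 233, 34, 27, 354], [326.0, 243.0]), ([300, 236, 17, 25, 251], [306.0, 248.0])]
```

>>> play_rows([
  {"gripper":0,"dx":0,"dy":0,"dz":-1.5,"turn":0},
  {"gripper":0,"dx":0,"dy":0,"dz":-0.5,"turn":0},
  {"gripper":0,"dx":0,"dy":0,"dz":0,"turn":0},
  {"gripper":0,"dx":0,"dy":0,"dz":0,"turn":0},
  {"gripper":0.5,"dx":0,"dy":0,"dz":0,"turn":0},
])

```text
t: 27.6
tcp_pos: [554.3, 234.4, 168.9]
orientation: [179.9, -0.0, 93.8]
force: [0.1, 0.3, -0.1]
finger_gap: 0.726
```

>>> play_rows([
  {"gripper":0.8,"dx":0,"dy":0,"dz":0,"turn":0},
  {"gripper":1,"dx":0,"dy":0,"dz":0,"turn":0},
  {"gripper":1,"dx":0,"dy":0,"dz":0,"turn":0},
  {"gripper":1,"dx":0,"dy":0,"dz":0,"turn":0},
  {"gripper":1,"dx":0,"dy":0,"dz":0,"turn":0},
])

```text
t: 28.1
tcp_pos: [554.0, 234.3, 168.1]
orientation: [-180.0, -0.0, 93.8]
force: [-0.4, 0.2, -0.2]
finger_gap: 1.001
```

```bash
python3 - <<'E'
from h import *
w=wrist("w9",(160,80,480,320),2)
E
```

```text
28.15 [554.  234.3 168.1] [-180.      0.     93.78] [-0.3 -0.8  0.8] 1.0001150762518232
```

View pics/w9.png

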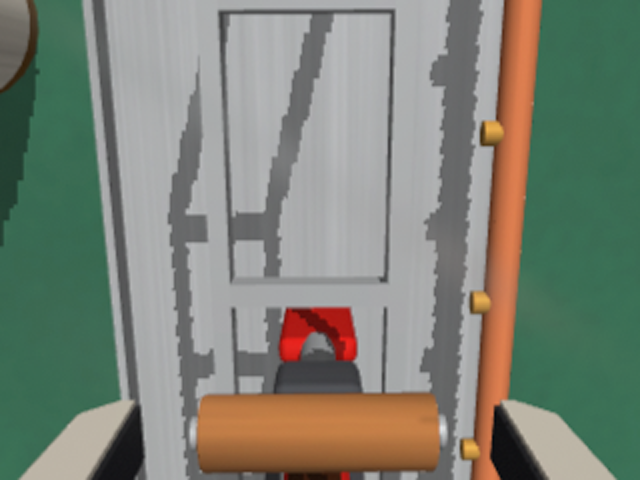

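>>> play_rows([
  {"gripper":1,"dx":0,"dy":0,"dz":15,"turn":0},
  {"gripper":1,"dx":0,"dy":0,"dz":27,"turn":0},
  {"gripper":1,"dx":3.3,"dy":-29.8,"dz":0,"turn":5},
  {"gripper":1,"dx":3.3,"dy":-29.8,"dz":0,"turn":5},
  {"gripper":1,"dx":3.3,"dy":-29.8,"dz":0,"turn":5},
], newtons=60)

```text
t: 28.65
tcp_pos: [564.1, 144.0, 211.6]
orientation: [179.9, 0.0, 109.0]
force: [0.4, -0.5, 0.0]
finger_gap: 0.999
```

S2 also rests across both rails, about 2.5 mm to +x of the midline. I'll continue to S3.

>>> play_rows([
  {"gripper":1,"dx":3.3,"dy":-29.8,"dz":0,"turn":5},
  {"gripper":1,"dx":3.3,"dy":-29.8,"dz":0,"turn":5},
  {"gripper":1,"dx":3.3,"dy":-29.8,"dz":0,"turn":5},
  {"gripper":1,"dx":3.3,"dy":-29.8,"dz":0,"turn":5},
  {"gripper":1,"dx":3.3,"dy":-29.8,"dz":0,"turn":5},
])

```text
t: 29.15
tcp_pos: [580.6, -5.3, 211.6]
orientation: [180.0, 0.0, 134.0]
force: [-0.2, -0.3, -0.4]
finger_gap: 0.995
```

>>> play_rows([
  {"gripper":1,"dx":3.3,"dy":-29.8,"dz":0,"turn":5},
  {"gripper":1,"dx":3.3,"dy":-29.8,"dz":0,"turn":5},
  {"gripper":1,"dx":3.3,"dy":-29.8,"dz":0,"turn":5},
  {"gripper":1,"dx":3.3,"dy":-29.8,"dz":0,"turn":5},
  {"gripper":1,"dx":3.3,"dy":-29.8,"dz":0,"turn":5},
])

```text
t: 29.65
tcp_pos: [597.1, -154.4, 211.5]
orientation: [180.0, 0.1, 159.0]
force: [0.1, -0.5, 1.1]
finger_gap: 1.0
```

>>> play_rows([
  {"gripper":1,"dx":3.3,"dy":-29.8,"dz":0,"turn":5},
  {"gripper":1,"dx":3.3,"dy":-29.8,"dz":0,"turn":5},
  {"gripper":1,"dx":3.3,"dy":-29.8,"dz":0,"turn":5},
  {"gripper":1,"dx":3.3,"dy":-29.8,"dz":0,"turn":5},
  {"gripper":1,"dx":3.3,"dy":-29.8,"dz":0,"turn":5.7},
])

```text
t: 30.15
tcp_pos: [613.6, -303.4, 211.5]
orientation: [-180.0, 0.0, -175.3]
force: [-0.3, -0.0, 0.4]
finger_gap: 1.001
```

>>> play_rows([
  {"gripper":1,"dx":0,"dy":0,"dz":0,"turn":0},
  {"gripper":1,"dx":0,"dy":0,"dz":0,"turn":0},
  {"gripper":1,"dx":0,"dy":0,"dz":0,"turn":0},
  {"gripper":1,"dx":0,"dy":0,"dz":0,"turn":0},
  {"gripper":1,"dx":0,"dy":0,"dz":0,"turn":0},
])

```text
t: 30.65
tcp_pos: [613.5, -301.4, 210.5]
orientation: [-180.0, 0.0, -175.5]
force: [-0.7, 0.2, -0.6]
finger_gap: 1.002
```

```bash
python3 - <<'E'
from h import *
w=wrist("w10")
for k,(x,y,a) in SP.items():
    d=135*np.array([np.cos(np.radians(a)),np.sin(np.radians(a))]);print(k,proj(w,[[x,y,10],[x+d[0],y+d[1],10]]).round(0).tolist())
E
```

```text
30.7 [ 613.5 -301.5  210.5] [-1.7999e+02  2.0000e-02 -1.7550e+02] [ 1.1  0.5 -0.2] 0.9986681947933808
1 [[472.0, 226.0], [474.0, 95.0]]
2 [[431.0, 57.0], [392.0, 194.0]]
3 [[318.0, 211.0], [318.0, 74.0]]
4 [[227.0, 29.0], [206.0, 171.0]]
```

View pics/w10.png

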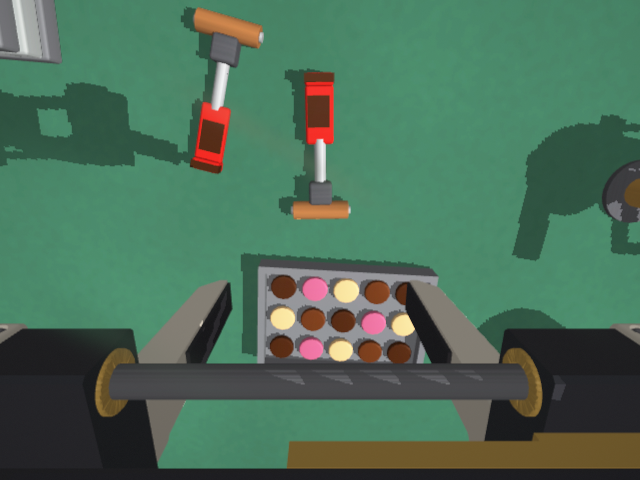

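S3 is at (321, 210) and centred; S4 is unmoved at (228, 29). I'll pick S3 and carry it to opening y = 65.

>>> play_rows([
  {"gripper":1,"dx":0,"dy":0,"dz":-30,"turn":0},
  {"gripper":1,"dx":0,"dy":0,"dz":-35,"turn":0},
  {"gripper":1,"dx":0,"dy":0,"dz":-35,"turn":0},
  {"gripper":1,"dx":0,"dy":0,"dz":-35,"turn":0},
  {"gripper":1,"dx":0,"dy":0,"dz":-30,"turn":0},
], newtons=60)

```text
t: 31.2
tcp_pos: [613.1, -301.6, 43.4]
orientation: [180.0, -0.0, -175.5]
force: [-0.1, -0.1, 0.8]
finger_gap: 1.004
```

>>> play_rows([
  {"gripper":1,"dx":0,"dy":0,"dz":-20,"turn":0},
  {"gripper":1,"dx":0,"dy":0,"dz":-14,"turn":0},
  {"gripper":1,"dx":0,"dy":0,"dz":-8,"turn":0},
  {"gripper":1,"dx":0,"dy":0,"dz":0,"turn":0},
  {"gripper":1,"dx":0,"dy":0,"dz":0,"turn":0},
])

```text
t: 31.7
tcp_pos: [613.9, -302.3, 4.2]
orientation: [-180.0, 0.1, -175.5]
force: [0.2, 0.5, 0.8]
finger_gap: 1.001
```

>>> play_rows([
  {"gripper":0,"dx":0,"dy":0,"dz":0,"turn":0},
  {"gripper":0,"dx":0,"dy":0,"dz":0,"turn":0},
  {"gripper":0,"dx":0,"dy":0,"dz":0,"turn":0},
  {"gripper":0,"dx":0,"dy":0,"dz":0,"turn":0},
  {"gripper":0,"dx":0,"dy":0,"dz":0,"turn":0},
])

```text
t: 32.2
tcp_pos: [613.6, -302.0, 3.4]
orientation: [180.0, 0.0, -175.5]
force: [-0.4, 2.3, 2.8]
finger_gap: 0.674
```

>>> play_rows([
  {"gripper":0,"dx":0,"dy":0,"dz":0,"turn":0},
  {"gripper":0,"dx":0,"dy":0,"dz":0,"turn":0},
  {"gripper":0,"dx":0,"dy":0,"dz":0,"turn":0},
  {"gripper":0,"dx":0,"dy":0,"dz":0,"turn":0},
  {"gripper":0,"dx":0,"dy":0,"dz":0,"turn":0},
])

```text
t: 32.7
tcp_pos: [613.6, -302.0, 3.4]
orientation: [180.0, 0.0, -175.5]
force: [-0.9, 4.6, 5.3]
finger_gap: 0.674
```

>>> play_rows([
  {"gripper":0,"dx":0,"dy":0,"dz":15,"turn":0},
  {"gripper":0,"dx":0,"dy":0,"dz":30,"turn":0},
  {"gripper":0,"dx":0,"dy":0,"dz":40,"turn":0},
  {"gripper":0,"dx":0,"dy":0,"dz":45,"turn":0},
  {"gripper":0,"dx":0,"dy":0,"dz":45,"turn":0},
])

```text
t: 33.2
tcp_pos: [612.9, -302.1, 180.3]
orientation: [-180.0, -0.0, -175.5]
force: [1.2, -0.1, -3.6]
finger_gap: 0.672
```

>>> play_rows([
  {"gripper":0,"dx":-3.3,"dy":30.3,"dz":15,"turn":-4.5},
  {"gripper":0,"dx":-3.3,"dy":30.3,"dz":15,"turn":-4.5},
  {"gripper":0,"dx":-3.3,"dy":30.3,"dz":15,"turn":-4.5},
  {"gripper":0,"dx":-3.3,"dy":30.3,"dz":15,"turn":-4.5},
  {"gripper":0,"dx":-3.3,"dy":30.3,"dz":15,"turn":-4.5},
])

```text
t: 33.7
tcp_pos: [596.3, -149.7, 254.3]
orientation: [-180.0, 0.0, 161.8]
force: [-0.3, -0.0, -2.3]
finger_gap: 0.674
```

>>> play_rows([
  {"gripper":0,"dx":-3.3,"dy":30.3,"dz":15,"turn":-4.5},
  {"gripper":0,"dx":-3.3,"dy":30.3,"dz":15,"turn":-4.5},
  {"gripper":0,"dx":-3.3,"dy":30.3,"dz":15,"turn":-4.5},
  {"gripper":0,"dx":-3.3,"dy":30.3,"dz":15,"turn":-4.5},
  {"gripper":0,"dx":-3.3,"dy":30.3,"dz":15,"turn":-4.5},
])

```text
t: 34.2
tcp_pos: [579.8, 1.8, 329.4]
orientation: [-180.0, 0.0, 139.3]
force: [0.3, -1.0, -2.7]
finger_gap: 0.674
```

>>> play_rows([
  {"gripper":0,"dx":-3.3,"dy":30.3,"dz":0,"turn":-4.5},
  {"gripper":0,"dx":-3.3,"dy":30.3,"dz":0,"turn":-4.5},
  {"gripper":0,"dx":-3.3,"dy":30.3,"dz":0,"turn":-4.5},
  {"gripper":0,"dx":-3.3,"dy":30.3,"dz":0,"turn":-4.5},
  {"gripper":0,"dx":-3.3,"dy":30.3,"dz":0,"turn":-4.5},
])

```text
t: 34.7
tcp_pos: [563.4, 153.3, 328.7]
orientation: [180.0, 0.0, 116.8]
force: [-0.6, -0.1, -2.0]
finger_gap: 0.672
```

>>> play_rows([
  {"gripper":0,"dx":-3.3,"dy":30.3,"dz":0,"turn":-4.5},
  {"gripper":0,"dx":-3.3,"dy":30.3,"dz":0,"turn":-4.5},
  {"gripper":0,"dx":-3.3,"dy":30.3,"dz":0,"turn":-4.5},
  {"gripper":0,"dx":-3.3,"dy":30.3,"dz":0,"turn":-4.5},
  {"gripper":0,"dx":-3.3,"dy":30.3,"dz":0,"turn":-5.4},
])

```text
t: 35.2
tcp_pos: [546.9, 304.7, 328.6]
orientation: [180.0, 0.0, 93.4]
force: [0.5, -0.3, -2.9]
finger_gap: 0.674
```

>>> play_rows([
  {"gripper":0,"dx":0,"dy":0,"dz":0,"turn":0},
  {"gripper":0,"dx":0,"dy":0,"dz":0,"turn":0},
  {"gripper":0,"dx":0,"dy":0,"dz":0,"turn":0},
  {"gripper":0,"dx":0,"dy":0,"dz":0,"turn":0},
  {"gripper":0,"dx":0,"dy":0,"dz":0,"turn":0},
], newtons=40)

```text
t: 35.7
tcp_pos: [547.6, 303.2, 328.4]
orientation: [180.0, -0.0, 93.5]
force: [-0.8, 0.2, -2.5]
finger_gap: 0.678
```

>>> play_rows([
  {"gripper":0,"dx":0,"dy":0,"dz":0,"turn":0},
  {"gripper":0,"dx":0,"dy":0,"dz":0,"turn":0},
  {"gripper":0,"dx":0,"dy":0,"dz":0,"turn":0},
  {"gripper":0,"dx":0,"dy":0,"dz":0,"turn":0},
  {"gripper":0,"dx":0,"dy":0,"dz":0,"turn":0},
], newtons=28)

```text
t: 36.2
tcp_pos: [547.4, 303.9, 328.1]
orientation: [-180.0, 0.0, 93.6]
force: [0.2, 1.2, -2.8]
finger_gap: 0.678
```

>>> play_rows([
  {"gripper":0,"dx":0,"dy":0,"dz":0,"turn":0},
  {"gripper":0,"dx":0,"dy":0,"dz":0,"turn":0},
  {"gripper":0,"dx":0,"dy":0,"dz":0,"turn":0},
  {"gripper":0,"dx":0,"dy":0,"dz":0,"turn":0},
  {"gripper":0,"dx":0,"dy":0,"dz":0,"turn":0},
], newtons=18)

```text
t: 36.7
tcp_pos: [547.4, 303.9, 328.1]
orientation: [180.0, 0.0, 93.6]
force: [-0.6, 0.2, -3.0]
finger_gap: 0.683
```

>>> play_rows([
  {"gripper":0,"dx":0,"dy":0,"dz":0,"turn":0},
  {"gripper":0,"dx":0,"dy":0,"dz":0,"turn":0},
  {"gripper":0,"dx":0,"dy":0,"dz":0,"turn":0},
  {"gripper":0,"dx":0,"dy":0,"dz":0,"turn":0},
  {"gripper":0,"dx":0,"dy":0,"dz":0,"turn":0},
], newtons=10)

```text
t: 37.2
tcp_pos: [547.4, 303.9, 328.2]
orientation: [180.0, -0.0, 93.6]
force: [0.3, -1.0, -2.2]
finger_gap: 0.687
```

>>> play_rows([
  {"gripper":0,"dx":0,"dy":0,"dz":0,"turn":0},
  {"gripper":0,"dx":0,"dy":0,"dz":0,"turn":0},
  {"gripper":0,"dx":0,"dy":0,"dz":0,"turn":0},
  {"gripper":0,"dx":0,"dy":0,"dz":0,"turn":0},
  {"gripper":0,"dx":0,"dy":0,"dz":0,"turn":0},
], newtons=5)

```text
t: 37.7
tcp_pos: [547.4, 303.9, 328.2]
orientation: [180.0, -0.0, 93.6]
force: [0.4, 0.2, -3.0]
finger_gap: 0.684
```

```bash
python3 - <<'E'
from h import *
wrist("w11");hang("w11")
E
```

```text
37.75 [547.4 303.9 328.2] [180.    -0.    93.58] [-0.1  0.4 -2.1] 0.6885671126630079
w11 red [([300, 207, 38, 42, 825], [319.0, 227.0])]
```

S3 hangs, head centroid at (319, 227). I'll lower, release and travel to S4.

>>> play_rows([
  {"gripper":0,"dx":0,"dy":0,"dz":0,"turn":0},
  {"gripper":0,"dx":0,"dy":0,"dz":-10,"turn":0},
  {"gripper":0,"dx":0,"dy":0,"dz":-18,"turn":0},
  {"gripper":0,"dx":0,"dy":0,"dz":-20,"turn":0},
  {"gripper":0,"dx":0,"dy":0,"dz":-20,"turn":0},
], newtons=8)

```text
t: 38.25
tcp_pos: [547.1, 303.7, 257.6]
orientation: [-179.9, 0.0, 93.6]
force: [-0.2, -0.8, -2.7]
finger_gap: 0.686
```

>>> play_rows([
  {"gripper":0,"dx":0,"dy":0,"dz":-20,"turn":0},
  {"gripper":0,"dx":0,"dy":0,"dz":-20,"turn":0},
  {"gripper":0,"dx":0,"dy":0,"dz":-20,"turn":0},
  {"gripper":0,"dx":0,"dy":0,"dz":-16,"turn":0},
  {"gripper":0,"dx":0,"dy":0,"dz":-9,"turn":0},
])

```text
t: 38.75
tcp_pos: [546.8, 303.6, 172.5]
orientation: [-179.9, 0.1, 93.6]
force: [0.3, -0.2, -2.2]
finger_gap: 0.69
```

>>> play_rows([
  {"gripper":0,"dx":0,"dy":0,"dz":-3,"turn":0},
  {"gripper":0,"dx":0,"dy":0,"dz":-2,"turn":0},
  {"gripper":0,"dx":0,"dy":0,"dz":0,"turn":0},
  {"gripper":0,"dx":0,"dy":0,"dz":-1.5,"turn":0},
  {"gripper":0,"dx":0,"dy":0,"dz":-0.5,"turn":0},
])

```text
t: 39.25
tcp_pos: [547.8, 304.1, 169.5]
orientation: [179.9, -0.0, 93.6]
force: [-2.1, -0.2, 6.9]
finger_gap: 0.686
```

>>> play_rows([
  {"gripper":0,"dx":0,"dy":0,"dz":0,"turn":0},
  {"gripper":0,"dx":0,"dy":0,"dz":0,"turn":0},
  {"gripper":0,"dx":0,"dy":0,"dz":0,"turn":0},
  {"gripper":0.5,"dx":0,"dy":0,"dz":0,"turn":0},
  {"gripper":0.8,"dx":0,"dy":0,"dz":0,"turn":0},
])

```text
t: 39.75
tcp_pos: [547.5, 303.9, 168.4]
orientation: [180.0, -0.0, 93.6]
force: [0.1, 0.4, 0.6]
finger_gap: 0.79
```

>>> play_rows([
  {"gripper":1,"dx":0,"dy":0,"dz":0,"turn":0},
  {"gripper":1,"dx":0,"dy":0,"dz":0,"turn":0},
  {"gripper":1,"dx":0,"dy":0,"dz":0,"turn":0},
  {"gripper":1,"dx":0,"dy":0,"dz":10,"turn":0},
  {"gripper":1,"dx":0,"dy":0,"dz":32,"turn":0},
])

```text
t: 40.25
tcp_pos: [546.5, 303.4, 208.2]
orientation: [-179.8, 0.1, 93.6]
force: [0.3, -0.1, -0.1]
finger_gap: 0.999
```

>>> play_rows([
  {"gripper":1,"dx":-5,"dy":-35.2,"dz":0,"turn":3.8},
  {"gripper":1,"dx":-5,"dy":-35.2,"dz":0,"turn":3.8},
  {"gripper":1,"dx":-5,"dy":-35.2,"dz":0,"turn":3.8},
  {"gripper":1,"dx":-5,"dy":-35.2,"dz":0,"turn":3.8},
  {"gripper":1,"dx":-5,"dy":-35.2,"dz":0,"turn":3.8},
], newtons=60)

```text
t: 40.75
tcp_pos: [522.1, 126.7, 211.1]
orientation: [180.0, 0.0, 112.8]
force: [0.9, -0.5, 0.4]
finger_gap: 1.003
```

>>> play_rows([
  {"gripper":1,"dx":-5,"dy":-35.2,"dz":0,"turn":3.8},
  {"gripper":1,"dx":-5,"dy":-35.2,"dz":0,"turn":3.8},
  {"gripper":1,"dx":-5,"dy":-35.2,"dz":0,"turn":3.8},
  {"gripper":1,"dx":-5,"dy":-35.2,"dz":0,"turn":3.8},
  {"gripper":1,"dx":-5,"dy":-35.2,"dz":0,"turn":3.8},
])

```text
t: 41.25
tcp_pos: [497.1, -49.5, 211.1]
orientation: [180.0, 0.0, 131.7]
force: [0.4, 0.3, 0.2]
finger_gap: 1.002
```

>>> play_rows([
  {"gripper":1,"dx":-5,"dy":-35.2,"dz":0,"turn":3.8},
  {"gripper":1,"dx":-5,"dy":-35.2,"dz":0,"turn":3.8},
  {"gripper":1,"dx":-5,"dy":-35.2,"dz":0,"turn":3.8},
  {"gripper":1,"dx":-5,"dy":-35.2,"dz":0,"turn":3.8},
  {"gripper":1,"dx":-5,"dy":-35.2,"dz":0,"turn":3.8},
])

```text
t: 41.75
tcp_pos: [472.1, -225.6, 211.2]
orientation: [180.0, 0.1, 150.7]
force: [0.7, 0.1, -0.8]
finger_gap: 1.0
```

>>> play_rows([
  {"gripper":1,"dx":-5,"dy":-35.2,"dz":0,"turn":3.8},
  {"gripper":1,"dx":-5,"dy":-35.2,"dz":0,"turn":3.8},
  {"gripper":1,"dx":-5,"dy":-35.2,"dz":0,"turn":3.8},
  {"gripper":1,"dx":-5,"dy":-35.2,"dz":0,"turn":3.8},
  {"gripper":1,"dx":-5,"dy":-35.2,"dz":0,"turn":3.8},
])

```text
t: 42.25
tcp_pos: [447.0, -401.7, 211.1]
orientation: [-180.0, 0.0, 169.7]
force: [0.3, -0.1, 0.2]
finger_gap: 1.0
```

>>> play_rows([
  {"gripper":1,"dx":0,"dy":0,"dz":0,"turn":0},
  {"gripper":1,"dx":0,"dy":0,"dz":0,"turn":0},
  {"gripper":1,"dx":0,"dy":0,"dz":0,"turn":0},
  {"gripper":1,"dx":0,"dy":0,"dz":0,"turn":0},
  {"gripper":1,"dx":0,"dy":0,"dz":0,"turn":0},
])

```text
t: 42.75
tcp_pos: [447.7, -399.4, 210.5]
orientation: [-180.0, 0.0, 169.6]
force: [0.5, 0.6, -0.3]
finger_gap: 1.0
```

```bash
python3 - <<'E'
from h import *
w=wrist("w12");top=get_image("top")[:,:,::-1]
for k in(4,):
    x,y,a=SP[k];d=135*np.array([np.cos(np.radians(a)),np.sin(np.radians(a))]);print(k,proj(w,[[x,y,10],[x+d[0],y+d[1],10]]).round(0).tolist())
W=cv2.imread("pics/w12.png");b=cv2.resize(top[205:305,145:345],None,fx=3.2,fy=3.2,interpolation=cv2.INTER_CUBIC)
W=cv2.copyMakeBorder(W[:280],0,0,0,0,cv2.BORDER_CONSTANT)
cv2.imwrite("pics/m12.png",np.vstack([W,b]))
E
```

```text
42.8 [ 447.7 -399.5  210.4] [-1.7999e+02  2.0000e-02  1.6962e+02] [-0.2  0.2  1. ] 0.9993471260802702
4 [[317.0, 210.0], [319.0, 320.0]]
```

View pics/m12.png

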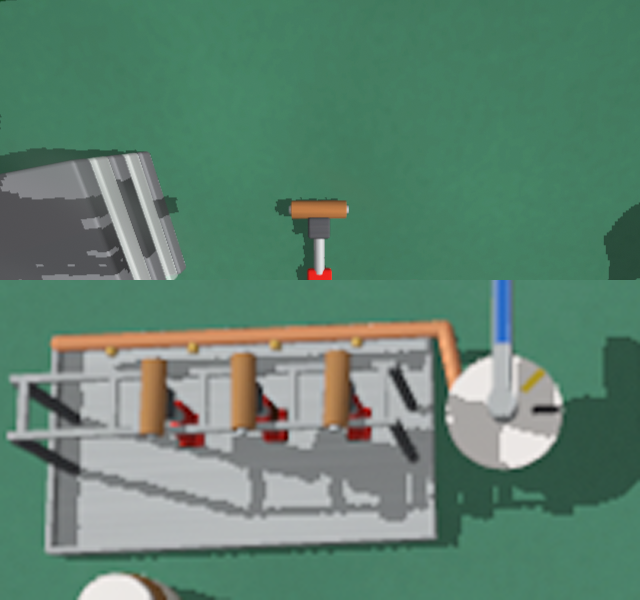

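Three spatulas hang across the rails and the lever lies at the red mark. S4 is at (320, 209). There is a tall grey stack on its left, so I'll check the clearance.

```bash
python3 - <<'E'
from h import *
c=camera_info("top");print(ray(c,[(524,285),(527,335),(545,283),(548,335)],[0,0,60,60]).round(0))
w=np.load("pics/w12.npz");print([ray(w,[(180,265),(150,155)],z).round(0).tolist() for z in(0,80)])
E
```

```text
[[ 491. -574.    0.]
 [ 355. -574.    0.]
 [ 490. -606.   60.]
 [ 354. -605.   60.]]
[[[485.0, -571.0, 0.0], [358.0, -565.0, 0.0]], [[460.0, -531.0, 80.0], [360.0, -527.0, 80.0]]]
```

The stack's near face is at y ≈ -570, clear of the gripper body, which reaches about -500. I'll pick S4 and carry it to opening y = 135.

>>> play_rows([
  {"gripper":1,"dx":0,"dy":-1,"dz":-30,"turn":0},
  {"gripper":1,"dx":0,"dy":0,"dz":-35,"turn":0},
  {"gripper":1,"dx":0,"dy":0,"dz":-35,"turn":0},
  {"gripper":1,"dx":0,"dy":0,"dz":-35,"turn":0},
  {"gripper":1,"dx":0,"dy":0,"dz":-30,"turn":0},
], newtons=60)

```text
t: 43.35
tcp_pos: [447.2, -400.5, 43.4]
orientation: [180.0, -0.0, 169.6]
force: [0.4, 0.4, -0.2]
finger_gap: 0.999
```

>>> play_rows([
  {"gripper":1,"dx":0,"dy":0,"dz":-20,"turn":0},
  {"gripper":1,"dx":0,"dy":0,"dz":-14,"turn":0},
  {"gripper":1,"dx":0,"dy":0,"dz":-8,"turn":0},
  {"gripper":1,"dx":0,"dy":0,"dz":0,"turn":0},
  {"gripper":1,"dx":0,"dy":0,"dz":0,"turn":0},
])

```text
t: 43.85
tcp_pos: [447.8, -401.4, 4.1]
orientation: [-180.0, 0.1, 169.6]
force: [0.6, 0.4, 0.3]
finger_gap: 0.999
```

>>> play_rows([
  {"gripper":0,"dx":0,"dy":0,"dz":0,"turn":0},
  {"gripper":0,"dx":0,"dy":0,"dz":0,"turn":0},
  {"gripper":0,"dx":0,"dy":0,"dz":0,"turn":0},
  {"gripper":0,"dx":0,"dy":0,"dz":0,"turn":0},
  {"gripper":0,"dx":0,"dy":0,"dz":0,"turn":0},
])

```text
t: 44.35
tcp_pos: [447.5, -401.0, 3.4]
orientation: [180.0, 0.0, 169.6]
force: [-0.9, 2.5, 4.2]
finger_gap: 0.673
```

>>> play_rows([
  {"gripper":0,"dx":0,"dy":0,"dz":0,"turn":0},
  {"gripper":0,"dx":0,"dy":0,"dz":0,"turn":0},
  {"gripper":0,"dx":0,"dy":0,"dz":0,"turn":0},
  {"gripper":0,"dx":0,"dy":0,"dz":0,"turn":0},
  {"gripper":0,"dx":0,"dy":0,"dz":0,"turn":0},
])

```text
t: 44.85
tcp_pos: [447.5, -401.0, 3.3]
orientation: [180.0, 0.0, 169.6]
force: [-1.4, 3.7, 5.3]
finger_gap: 0.671
```

>>> play_rows([
  {"gripper":0,"dx":0,"dy":0,"dz":15,"turn":0},
  {"gripper":0,"dx":0,"dy":0,"dz":30,"turn":0},
  {"gripper":0,"dx":0,"dy":0,"dz":40,"turn":0},
  {"gripper":0,"dx":0,"dy":0,"dz":45,"turn":0},
  {"gripper":0,"dx":0,"dy":0,"dz":45,"turn":0},
])

```text
t: 45.35
tcp_pos: [446.9, -400.8, 180.2]
orientation: [-180.0, -0.0, 169.6]
force: [-0.1, 0.0, -4.3]
finger_gap: 0.672
```

>>> play_rows([
  {"gripper":0,"dx":4.8,"dy":38.7,"dz":15,"turn":-3.8},
  {"gripper":0,"dx":4.8,"dy":38.7,"dz":15,"turn":-3.8},
  {"gripper":0,"dx":4.8,"dy":38.7,"dz":15,"turn":-3.8},
  {"gripper":0,"dx":4.8,"dy":38.7,"dz":15,"turn":-3.8},
  {"gripper":0,"dx":4.8,"dy":38.7,"dz":15,"turn":-3.8},
])

```text
t: 45.85
tcp_pos: [470.9, -206.1, 254.3]
orientation: [-180.0, 0.0, 150.4]
force: [0.3, 0.8, -4.1]
finger_gap: 0.675
```

>>> play_rows([
  {"gripper":0,"dx":4.8,"dy":38.7,"dz":15,"turn":-3.8},
  {"gripper":0,"dx":4.8,"dy":38.7,"dz":15,"turn":-3.8},
  {"gripper":0,"dx":4.8,"dy":38.7,"dz":15,"turn":-3.8},
  {"gripper":0,"dx":4.8,"dy":38.7,"dz":15,"turn":-3.8},
  {"gripper":0,"dx":4.8,"dy":38.7,"dz":15,"turn":-3.8},
])

```text
t: 46.35
tcp_pos: [494.9, -12.6, 329.4]
orientation: [180.0, 0.0, 131.4]
force: [0.5, -0.0, -3.5]
finger_gap: 0.674
```

>>> play_rows([
  {"gripper":0,"dx":4.8,"dy":38.7,"dz":0,"turn":-3.8},
  {"gripper":0,"dx":4.8,"dy":38.7,"dz":0,"turn":-3.8},
  {"gripper":0,"dx":4.8,"dy":38.7,"dz":0,"turn":-3.8},
  {"gripper":0,"dx":4.8,"dy":38.7,"dz":0,"turn":-3.8},
  {"gripper":0,"dx":4.8,"dy":38.7,"dz":0,"turn":-3.8},
])

```text
t: 46.85
tcp_pos: [519.0, 180.9, 328.8]
orientation: [180.0, 0.0, 112.4]
force: [0.5, -0.8, -3.4]
finger_gap: 0.668
```

>>> play_rows([
  {"gripper":0,"dx":4.8,"dy":38.7,"dz":0,"turn":-3.8},
  {"gripper":0,"dx":4.8,"dy":38.7,"dz":0,"turn":-3.8},
  {"gripper":0,"dx":4.8,"dy":38.7,"dz":0,"turn":-3.8},
  {"gripper":0,"dx":4.8,"dy":38.7,"dz":0,"turn":-3.8},
  {"gripper":0,"dx":4.8,"dy":38.7,"dz":0,"turn":-3.8},
])

```text
t: 47.35
tcp_pos: [543.2, 374.3, 328.6]
orientation: [180.0, 0.0, 93.4]
force: [0.7, -1.2, -3.6]
finger_gap: 0.671
```

>>> play_rows([
  {"gripper":0,"dx":0,"dy":0,"dz":0,"turn":0},
  {"gripper":0,"dx":0,"dy":0,"dz":0,"turn":0},
  {"gripper":0,"dx":0,"dy":0,"dz":0,"turn":0},
  {"gripper":0,"dx":0,"dy":0,"dz":0,"turn":0},
  {"gripper":0,"dx":0,"dy":0,"dz":0,"turn":0},
], newtons=40)

```text
t: 47.85
tcp_pos: [543.5, 372.0, 328.7]
orientation: [180.0, -0.0, 93.5]
force: [-0.3, 0.3, -3.6]
finger_gap: 0.674
```

>>> play_rows([
  {"gripper":0,"dx":0,"dy":0,"dz":0,"turn":0},
  {"gripper":0,"dx":0,"dy":0,"dz":0,"turn":0},
  {"gripper":0,"dx":0,"dy":0,"dz":0,"turn":0},
  {"gripper":0,"dx":0,"dy":0,"dz":0,"turn":0},
  {"gripper":0,"dx":0,"dy":0,"dz":0,"turn":0},
], newtons=28)

```text
t: 48.35
tcp_pos: [543.4, 372.9, 328.1]
orientation: [-180.0, 0.0, 93.6]
force: [-0.1, -0.0, -3.9]
finger_gap: 0.678
```

>>> play_rows([
  {"gripper":0,"dx":0,"dy":0,"dz":0,"turn":0},
  {"gripper":0,"dx":0,"dy":0,"dz":0,"turn":0},
  {"gripper":0,"dx":0,"dy":0,"dz":0,"turn":0},
  {"gripper":0,"dx":0,"dy":0,"dz":0,"turn":0},
  {"gripper":0,"dx":0,"dy":0,"dz":0,"turn":0},
], newtons=18)

```text
t: 48.85
tcp_pos: [543.4, 372.9, 328.1]
orientation: [-180.0, 0.0, 93.6]
force: [0.7, -0.4, -2.9]
finger_gap: 0.68
```

>>> play_rows([
  {"gripper":0,"dx":0,"dy":0,"dz":0,"turn":0},
  {"gripper":0,"dx":0,"dy":0,"dz":0,"turn":0},
  {"gripper":0,"dx":0,"dy":0,"dz":0,"turn":0},
  {"gripper":0,"dx":0,"dy":0,"dz":0,"turn":0},
  {"gripper":0,"dx":0,"dy":0,"dz":0,"turn":0},
], newtons=10)

```text
t: 49.35
tcp_pos: [543.4, 372.9, 328.2]
orientation: [180.0, -0.0, 93.6]
force: [0.1, 0.4, -3.4]
finger_gap: 0.685
```

>>> play_rows([
  {"gripper":0,"dx":0,"dy":0,"dz":0,"turn":0},
  {"gripper":0,"dx":0,"dy":0,"dz":0,"turn":0},
  {"gripper":0,"dx":0,"dy":0,"dz":0,"turn":0},
  {"gripper":0,"dx":0,"dy":0,"dz":0,"turn":0},
  {"gripper":0,"dx":0,"dy":0,"dz":0,"turn":0},
], newtons=5)

```text
t: 49.85
tcp_pos: [543.4, 372.9, 328.1]
orientation: [-180.0, 0.0, 93.6]
force: [-0.0, -0.1, -3.6]
finger_gap: 0.688
```

```bash
python3 - <<'E'
from h import *
wrist("w13");hang("w13")
E
```

```text
49.9 [543.4 372.9 328.1] [-180.      0.     93.58] [-0.5 -0.  -3.8] 0.6875385153139209
w13 red [([302, 222, 38, 37, 954], [321.0, 238.0])]
```

S4 hangs, head centroid at (321, 238). I'll lower, release, rise and move off towards the valve, then check the rack.

>>> play_rows([
  {"gripper":0,"dx":0,"dy":0.6,"dz":0,"turn":0},
  {"gripper":0,"dx":0,"dy":0,"dz":-10,"turn":0},
  {"gripper":0,"dx":0,"dy":0,"dz":-18,"turn":0},
  {"gripper":0,"dx":0,"dy":0,"dz":-20,"turn":0},
  {"gripper":0,"dx":0,"dy":0,"dz":-20,"turn":0},
], newtons=8)

```text
t: 50.4
tcp_pos: [543.1, 373.3, 257.5]
orientation: [-179.9, 0.0, 93.6]
force: [-0.8, 0.3, -4.7]
finger_gap: 0.685
```

>>> play_rows([
  {"gripper":0,"dx":0,"dy":0,"dz":-20,"turn":0},
  {"gripper":0,"dx":0,"dy":0,"dz":-20,"turn":0},
  {"gripper":0,"dx":0,"dy":0,"dz":-20,"turn":0},
  {"gripper":0,"dx":0,"dy":0,"dz":-16,"turn":0},
  {"gripper":0,"dx":0,"dy":0,"dz":-9,"turn":0},
])

```text
t: 50.9
tcp_pos: [542.8, 373.1, 172.4]
orientation: [-179.9, 0.1, 93.6]
force: [-0.9, 0.2, -4.3]
finger_gap: 0.686
```

>>> play_rows([
  {"gripper":0,"dx":0,"dy":0,"dz":-3,"turn":0},
  {"gripper":0,"dx":0,"dy":0,"dz":-2,"turn":0},
  {"gripper":0,"dx":0,"dy":0,"dz":0,"turn":0},
  {"gripper":0,"dx":0,"dy":0,"dz":-1.5,"turn":0},
  {"gripper":0,"dx":0,"dy":0,"dz":-0.5,"turn":0},
])

```text
t: 51.4
tcp_pos: [543.8, 373.8, 169.5]
orientation: [179.9, -0.1, 93.6]
force: [-0.9, -0.4, 4.9]
finger_gap: 0.685
```

>>> play_rows([
  {"gripper":0,"dx":0,"dy":0,"dz":0,"turn":0},
  {"gripper":0,"dx":0,"dy":0,"dz":0,"turn":0},
  {"gripper":0,"dx":0,"dy":0,"dz":0,"turn":0},
  {"gripper":0.5,"dx":0,"dy":0,"dz":0,"turn":0},
  {"gripper":0.8,"dx":0,"dy":0,"dz":0,"turn":0},
])

```text
t: 51.9
tcp_pos: [543.5, 373.5, 168.3]
orientation: [180.0, -0.0, 93.6]
force: [-0.6, 0.6, 0.1]
finger_gap: 0.788
```

>>> play_rows([
  {"gripper":1,"dx":0,"dy":0,"dz":0,"turn":0},
  {"gripper":1,"dx":0,"dy":0,"dz":0,"turn":0},
  {"gripper":1,"dx":0,"dy":0,"dz":0,"turn":0},
  {"gripper":1,"dx":0,"dy":0,"dz":10,"turn":0},
  {"gripper":1,"dx":0,"dy":0,"dz":32,"turn":0},
])

```text
t: 52.4
tcp_pos: [542.6, 372.9, 208.0]
orientation: [-179.8, 0.1, 93.6]
force: [1.3, 0.4, -0.7]
finger_gap: 0.999
```

>>> play_rows([
  {"gripper":1,"dx":7,"dy":-22,"dz":0,"turn":6},
  {"gripper":1,"dx":7,"dy":-22,"dz":0,"turn":6},
  {"gripper":1,"dx":7,"dy":-22,"dz":0,"turn":6},
  {"gripper":1,"dx":7,"dy":-22,"dz":0,"turn":6},
  {"gripper":1,"dx":7,"dy":-22,"dz":0,"turn":6},
], newtons=20)

```text
t: 52.9
tcp_pos: [578.7, 262.7, 211.1]
orientation: [180.0, 0.0, 123.8]
force: [0.2, -0.0, 0.0]
finger_gap: 0.998
```

>>> play_rows([
  {"gripper":1,"dx":7,"dy":-22,"dz":0,"turn":6},
  {"gripper":1,"dx":7,"dy":-22,"dz":0,"turn":6},
  {"gripper":1,"dx":7,"dy":-22,"dz":0,"turn":6},
  {"gripper":1,"dx":7,"dy":-22,"dz":0,"turn":6},
  {"gripper":1,"dx":7,"dy":-22,"dz":0,"turn":6},
])

```text
t: 53.4
tcp_pos: [613.7, 152.6, 211.1]
orientation: [180.0, 0.0, 153.8]
force: [-0.4, 0.5, 0.6]
finger_gap: 0.999
```

>>> play_rows([
  {"gripper":1,"dx":7,"dy":-22,"dz":0,"turn":6},
  {"gripper":1,"dx":7,"dy":-22,"dz":0,"turn":6},
  {"gripper":1,"dx":7,"dy":-22,"dz":0,"turn":6},
  {"gripper":1,"dx":7,"dy":-22,"dz":0,"turn":6},
  {"gripper":1,"dx":5,"dy":-22,"dz":0,"turn":6},
])

```text
t: 53.9
tcp_pos: [646.8, 42.5, 211.0]
orientation: [-180.0, 0.0, -176.2]
force: [0.8, -1.6, -0.2]
finger_gap: 1.0
```

>>> play_rows([
  {"gripper":1,"dx":0,"dy":0,"dz":0,"turn":0},
  {"gripper":1,"dx":0,"dy":0,"dz":0,"turn":0},
  {"gripper":1,"dx":0,"dy":0,"dz":0,"turn":0},
  {"gripper":1,"dx":0,"dy":0,"dz":0,"turn":0},
  {"gripper":1,"dx":0,"dy":0,"dz":0,"turn":0},
])

```text
t: 54.4
tcp_pos: [646.3, 44.1, 210.3]
orientation: [180.0, 0.0, -176.4]
force: [-0.1, 0.5, 0.6]
finger_gap: 1.002
```

```bash
python3 - <<'E'
from h import *
w=wrist("w14");top=get_image("top")[:,:,::-1];sc=get_image("scene")[:,:,::-1]
q=[554,239.5,Q[2]];print(proj(w,st(q,[0,-200,115])),proj(w,st(q,[106,-200,115])))
W=cv2.imread("pics/w14.png")[100:340]
b=cv2.resize(top[205:305,145:345],(400,200),interpolation=cv2.INTER_CUBIC);s=cv2.resize(sc[255:425,290:480],(240,200))
cv2.imwrite("pics/m14.png",np.vstack([W,np.hstack([b,s])]))
E
```

```text
54.45 [646.3  44.1 210.2] [ 180.      0.   -176.41] [ 0.5  0.2 -0.2] 0.9987513532480281
[[319.46984291 134.64394225]] [[319.43880007 269.95184689]]
```

View pics/m14.png

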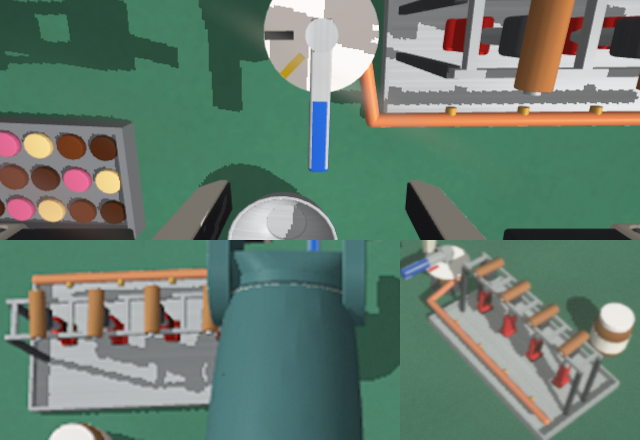

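All four hang tip-down across the rails in the scene and top views. The lever is at red: hub (321, 136), end (318, 271). I'll pinch it and turn it 45° clockwise.

>>> play_rows([
  {"gripper":1,"dx":0,"dy":0,"dz":-26,"turn":0},
  {"gripper":1,"dx":0,"dy":0,"dz":-26,"turn":0},
  {"gripper":1,"dx":0,"dy":0,"dz":-26,"turn":0},
  {"gripper":1,"dx":0,"dy":0,"dz":-24,"turn":0},
  {"gripper":0.2,"dx":0,"dy":0,"dz":-18,"turn":0},
], newtons=20)

```text
t: 55.05
tcp_pos: [646.0, 43.6, 88.5]
orientation: [180.0, -0.1, -176.4]
force: [0.2, 1.2, 0.4]
finger_gap: 0.955
```

>>> play_rows([
  {"gripper":-0.3,"dx":0,"dy":0,"dz":0,"turn":0},
  {"gripper":-1,"dx":0,"dy":0,"dz":0,"turn":0},
  {"gripper":-1,"dx":0,"dy":0,"dz":0,"turn":0},
  {"gripper":-1,"dx":0,"dy":0,"dz":0,"turn":0},
  {"gripper":-1,"dx":0,"dy":0,"dz":0,"turn":0},
])

```text
t: 55.55
tcp_pos: [646.8, 43.5, 91.0]
orientation: [-180.0, 0.1, -176.4]
force: [0.2, 0.6, 0.6]
finger_gap: 0.533
```

>>> play_rows([
  {"gripper":-1,"dx":0,"dy":0,"dz":0,"turn":0},
  {"gripper":-1,"dx":0,"dy":0,"dz":0,"turn":0},
  {"gripper":-1,"dx":0,"dy":0,"dz":0,"turn":0},
  {"gripper":-1,"dx":0,"dy":0,"dz":0,"turn":0},
  {"gripper":-1,"dx":0,"dy":0,"dz":0,"turn":0},
])

```text
t: 56.05
tcp_pos: [646.5, 43.6, 90.2]
orientation: [180.0, 0.0, -176.4]
force: [-0.2, 1.7, -0.3]
finger_gap: 0.174
```

>>> play_rows([
  {"gripper":-1,"dx":0.1,"dy":-7,"dz":0,"turn":-5},
  {"gripper":-1,"dx":-0.5,"dy":-7,"dz":0,"turn":-5},
  {"gripper":-1,"dx":-1.1,"dy":-6.9,"dz":0,"turn":-5},
  {"gripper":-1,"dx":-1.7,"dy":-6.8,"dz":0,"turn":-5},
  {"gripper":-1,"dx":-2.3,"dy":-6.6,"dz":0,"turn":-5},
])

```text
t: 56.55
tcp_pos: [640.2, 9.7, 90.1]
orientation: [180.0, -0.1, 158.4]
force: [-9.4, 8.0, 3.5]
finger_gap: 0.172
```

>>> play_rows([
  {"gripper":-1,"dx":-2.8,"dy":-6.4,"dz":0,"turn":-5},
  {"gripper":-1,"dx":-3.4,"dy":-6.1,"dz":0,"turn":-5},
  {"gripper":-1,"dx":-3.9,"dy":-5.8,"dz":0,"turn":-5},
  {"gripper":-1,"dx":-4.4,"dy":-5.4,"dz":0,"turn":-5},
  {"gripper":-1,"dx":0,"dy":0,"dz":0,"turn":0},
])

```text
t: 57.05
tcp_pos: [625.2, -13.7, 90.1]
orientation: [-180.0, -0.2, 138.4]
force: [-9.7, 9.8, 4.0]
finger_gap: 0.177
```

>>> play_rows([
  {"gripper":-1,"dx":0,"dy":0,"dz":0,"turn":0},
  {"gripper":-1,"dx":0,"dy":0,"dz":0,"turn":0},
  {"gripper":-1,"dx":0,"dy":0,"dz":0,"turn":0},
  {"gripper":0,"dx":0,"dy":0,"dz":0,"turn":0},
  {"gripper":1,"dx":0,"dy":0,"dz":0,"turn":0},
])

```text
t: 57.55
tcp_pos: [626.4, -14.5, 90.1]
orientation: [-180.0, 0.0, 138.6]
force: [-0.2, 0.3, 0.3]
finger_gap: 0.298
```

>>> play_rows([
  {"gripper":1,"dx":0,"dy":0,"dz":0,"turn":0},
  {"gripper":1,"dx":0,"dy":0,"dz":0,"turn":0},
  {"gripper":1,"dx":0,"dy":0,"dz":0,"turn":0},
  {"gripper":1,"dx":0,"dy":0,"dz":0,"turn":0},
  {"gripper":1,"dx":0,"dy":0,"dz":30,"turn":0},
])

```text
t: 58.05
tcp_pos: [624.7, -14.4, 116.5]
orientation: [-179.8, -0.3, 138.6]
force: [-0.4, -0.5, -0.0]
finger_gap: 0.724
```

>>> play_rows([
  {"gripper":1,"dx":0,"dy":0,"dz":40,"turn":0},
  {"gripper":1,"dx":0,"dy":0,"dz":40,"turn":0},
  {"gripper":1,"dx":0,"dy":-20,"dz":10,"turn":0},
  {"gripper":1,"dx":0,"dy":-35,"dz":0,"turn":0},
  {"gripper":1,"dx":0,"dy":-40,"dz":0,"turn":0},
])

```text
t: 58.55
tcp_pos: [626.6, -110.0, 211.0]
orientation: [180.0, 0.1, 138.7]
force: [0.9, -0.3, -1.0]
finger_gap: 0.997
```

>>> play_rows([
  {"gripper":1,"dx":-5,"dy":-40,"dz":0,"turn":0},
  {"gripper":1,"dx":-5,"dy":-40,"dz":0,"turn":0},
  {"gripper":1,"dx":-5,"dy":-40,"dz":0,"turn":0},
  {"gripper":1,"dx":-5,"dy":-40,"dz":0,"turn":0},
  {"gripper":1,"dx":-5,"dy":-20,"dz":0,"turn":0},
])

```text
t: 59.05
tcp_pos: [600.7, -292.4, 209.9]
orientation: [-180.0, -0.0, 138.5]
force: [0.8, -0.4, -0.5]
finger_gap: 1.003
```

>>> play_rows([
  {"gripper":1,"dx":0,"dy":-35,"dz":0,"turn":0},
  {"gripper":1,"dx":0,"dy":-35,"dz":0,"turn":0},
  {"gripper":1,"dx":0,"dy":-20,"dz":0,"turn":0},
  {"gripper":1,"dx":0,"dy":0,"dz":0,"turn":0},
  {"gripper":1,"dx":0,"dy":0,"dz":0,"turn":0},
])

```text
t: 59.55
tcp_pos: [601.5, -379.1, 209.9]
orientation: [180.0, -0.0, 138.6]
force: [0.2, -0.0, -0.2]
finger_gap: 1.001
```

```bash
python3 - <<'E'
from h import *
top=get_image("top")[:,:,::-1];c=camera_info("top")
print(readout.read_state()["tcp_pos"],readout.read_state()["force"])
q=[554,239.5,Q[2]];a=np.pi/4
print((proj(c,st(q,[[0,-200,115],[106*np.cos(a),-200-106*np.sin(a),115]]))-[145,195])*4)
cv2.imwrite("pics/t15.png",cv2.resize(top[195:305,145:345],None,fx=4,fy=4,interpolation=cv2.INTER_CUBIC))
E
```

```text
[ 601.62794352 -378.61424617  210.07923265] [-0.48688512  0.06871178 -0.82302781]
[[626.29439491 192.03828419]
 [738.2927101   76.78291614]]
```

View pics/t15.png

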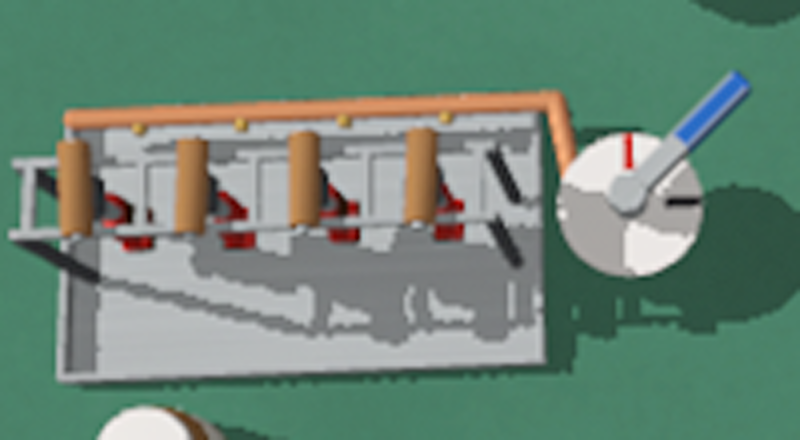

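The lever points midway between red and black, from hub (628, 193) to end (741, 78); the direction predicted for 45° is (112, -115) and I measured (113, -115). All four spatulas hang across the rails and the gripper is clear, so I'll hand in.

```bash
python3 -c "
from plant import ticket;print(ticket.finish_job())"
```

```text
the job is handed in; nothing more can be done
None
```

The job is handed in at about 60 s of the 210 s allowed. I shut the rinse valve against its stop, then hung all four spatulas in the rack, one per opening. Each was pinched by its T-bar buttons, swung tip-down by easing the grip, lowered and released. I then opened the valve to the yellow mark and moved the gripper clear.

**Last checks:**
- **Spatulas:** the final top view shows all four T-bars lying across both rails, with the heads below. I saw no sign that any had been knocked aside. spatula2 sat about 2.5 mm off the rack's midline, well inside the 20 mm limit.
- **Valve:** the lever lies within about 1° of the 45° mark. It also stood at the red mark after shutting, and again just before I reopened it.
- **Robot:** it touches nothing and reads under 1 N. The gripper's readings stayed below about 25 N throughout.
- **Mould, bowl and jar:** the arm kept clear of all three. I did not measure their positions at the end.

**Disagreements and failed calls:**
- The two cameras disagreed on the station's position by 2–4 mm, so I shifted the rack targets by about 2 mm.
- My first batch of moves was refused because the rows lacked some keys. Nothing moved, and I sent them again.

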